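# Scribe a line on an iron casting along a swing-out guide bar

### The job

Swing the guide bar out over the iron casting, without slamming it, until it sits fully home in its end detent. Then take the scriber from its wooden stand and, holding it square to the sloping casting with its sprung tip lightly pressed on the iron, draw it slowly (about 3 cm/s) close along the bar's edge from the yellow dot to the red dot, scratching nowhere else. Finally hang the scriber upright in its stand again by its flange, leaving the bar out and the kettle, lid, tin and wax block where they are.

Things in the scene. Friction and masses are not known exactly. Their poses are not given: they have to be found in the camera images.
- desk: green sloping work desk, base 250 x 300 mm, fixed; origin at the centre of its underside on the table, x up-slope (roughly towards the robot's left), y to the left of someone looking up the slope (roughly towards the robot), z up. It carries a 260 x 300 mm plywood face that slopes 35 degrees, rising towards +x, with its low edge about 33 mm and its high edge about 183 mm over the table
- casting: dark cast-iron slab, 90 x 170 x 12 mm, fixed on the desk's sloping face, with rows of small nubs on its upper half. Origin at the centre of its underside; x up the slope, y across it (to the left of someone looking up the slope), z square out of the face, leaning 35 degrees from vertical. Top surface at z = 12 mm
- yellow_dot (a point): centre of the flat yellow dot (10 mm across) on the casting's top surface, where the line starts: casting frame (-15, -60, 12) mm. The casting's axes
- red_dot (a point): centre of the flat red dot (10 mm across) on the casting's top surface, where the line ends: casting frame (-15, 40, 12) mm, 100 mm along +y from the yellow dot
- guide_bar (a joint): swing of the guide bar, rad: 0 = folded, pointing up-slope (casting +x) beside the casting; grows as it swings towards casting +y and down-slope about an axis square to the face; at 1.571 it lies along the casting's y, home in its detent against a stop. A spring plunger resists from about 1.15 to 1.38 rad (2 N at the knob), then pulls it home; elsewhere it stays where it is left
- bar_hinge (a point): on the guide bar's hinge axis, level with the bar's top: casting frame (-30, -115, 24) mm. The bar is flat aluminium, 22 mm wide, 10 mm thick, reaching 200 mm from the hinge, its underside 2 mm over the casting's top surface. When home, its up-slope edge lies 4 mm down-slope of the line through the two dots
- bar_knob (a point): centre of the top of the orange knob on the guide bar: an upright post 16 mm in diameter and 40 mm tall over the bar's top, square to the face, 185 mm from the hinge axis
- stand: fixed wooden block 60 x 60 x 70 mm high with an upright 17 mm hole in its top; origin at the centre of its underside
- scriber: loose scriber, 120 mm long, 72 g; origin at its tip end, z along it towards its grip end. Steel barrel 10 mm in diameter from z = 15 to 60 mm, brass flange 26 mm in diameter from 60 to 66 mm, round blue grip 14 mm in diameter from 66 to 120 mm. At the start it hangs upright in the stand, flange resting on the block's top (so its origin is 10 mm over the table, its grip top 130 mm)
- scriber_tip (a point): the point of the scriber's nib, a 5 mm steel pin; on the scriber's axis at its z = 0 when free, up to 8 mm further up when pressed in
- nib (a joint): how far the sprung nib is pressed into the scriber, 0 to 0.008 m; it takes 0.5 N to start and 2.5 N to press fully in; 2 to 5 mm is a light press
- kettle: small dark iron kettle, 110 mm across, 120 mm high with its handle, a bystander; origin at the centre of its underside
- lacquer_tin: tin 80 mm across and 90 mm high, a bystander
- kettle_lid: dark iron kettle lid 90 mm across and 28 mm high, a bystander
- wax_block: yellow wax block 70 x 45 x 25 mm, a bystander
There are look-alikes about, which are no part of the job. Of the things shaped like the stand, the wooden one is meant. Several things have the shape of the scriber; the one meant has the colours described above.

How it is judged:
On the way, in this order (a step that is already met when the one before it is completed fails the run):
1. the guide bar is home in its end detent (over 1.53 rad) and still (value of joint guide_bar above 1.53 rad and velocity of joint guide_bar between -0.1 and 0.1 rad/s), for 0.3 s.
2. the scriber has been lifted out of the stand (tip over the block's top) (z of scriber in the frame of stand above 0.075 m), for 0.1 s.
3. the tip presses on the casting at the yellow dot (within 9 mm along the line, 7 mm across it), scriber within 15 degrees of square to the face, bar home (contact force between scriber and casting above 0.2 N and x of scriber_tip in the frame of casting between -0.022 and -0.008 m and y of scriber_tip in the frame of casting between -0.069 and -0.051 m and angle between the z axis of scriber and the z axis of casting, either way round below 0.26 rad and value of joint guide_bar above 1.53 rad), for 0.05 s.
4. the same a quarter of the way to the red dot (contact force between scriber and casting above 0.2 N and x of scriber_tip in the frame of casting between -0.022 and -0.008 m and y of scriber_tip in the frame of casting between -0.044 and -0.026 m and angle between the z axis of scriber and the z axis of casting, either way round below 0.26 rad and value of joint guide_bar above 1.53 rad), for 0.05 s.
5. the same half way (contact force between scriber and casting above 0.2 N and x of scriber_tip in the frame of casting between -0.022 and -0.008 m and y of scriber_tip in the frame of casting between -0.019 and -0.001 m and angle between the z axis of scriber and the z axis of casting, either way round below 0.26 rad and value of joint guide_bar above 1.53 rad), for 0.05 s.
6. the same three quarters of the way (contact force between scriber and casting above 0.2 N and x of scriber_tip in the frame of casting between -0.022 and -0.008 m and y of scriber_tip in the frame of casting between 0.006 and 0.024 m and angle between the z axis of scriber and the z axis of casting, either way round below 0.26 rad and value of joint guide_bar above 1.53 rad), for 0.05 s.
7. the same at the red dot (contact force between scriber and casting above 0.2 N and x of scriber_tip in the frame of casting between -0.022 and -0.008 m and y of scriber_tip in the frame of casting between 0.031 and 0.049 m and angle between the z axis of scriber and the z axis of casting, either way round below 0.26 rad and value of joint guide_bar above 1.53 rad), for 0.05 s.
At the end, for the whole second after the job is handed in: the guide bar is still home (over 1.53 rad); the scriber hangs in its stand, within 7 mm of the hole's axis, its flange on the block (within 4 mm), upright within 4.5 degrees and at rest (value of joint guide_bar above 1.53 rad and horizontal distance between scriber and stand below 0.007 m and z of scriber in the frame of stand between 0.006 and 0.014 m and angle between scriber's own z axis and vertical below 0.08 rad and linear speed of scriber below 0.02 m/s); the robot touches nothing.
It fails at once if the guide bar is slammed (over 3.5 rad/s) (velocity of joint guide_bar above 3.5 rad/s).
It fails at once if the scriber scratches the casting off the line (over 13 mm to its side, or 15 mm beyond a dot) (contact force between scriber and casting above 0.3 N and (x of scriber_tip in the frame of casting below -0.028 m or x of scriber_tip in the frame of casting above -0.002 m or y of scriber_tip in the frame of casting below -0.075 m or y of scriber_tip in the frame of casting above 0.055 m)).
It fails at once if the scriber moves faster than 0.1 m/s while it touches the casting (contact force between scriber and casting above 0.3 N and linear speed of scriber above 0.1 m/s).
It fails at once if the scriber is pressed on the casting with over 12 N (contact force between scriber and casting above 12 N).
It fails at once if a bystander (kettle, tin, kettle lid or wax block) is moved over 30 mm (distance of any of kettle, lacquer_tin, kettle_lid, wax_block from where it was at the start of the episode above 0.03 m).
It also fails if it takes over 72 s, if anything falls off the work surface, if the arm or the gripper's body presses on something with over 40 N, if the wrist force passes 120 N, or if a joint passes its speed limit or range.

### The arm

A 7-joint arm with a two-finger parallel gripper is mounted at the origin on the work surface. World frame = base frame: x ahead of the robot, y to its left, z up, the work surface at z = 0. Lengths are in m, angles in rad, forces in N, time in s.
With the tool pointing down it reaches from about 0.4 to 0.875 m from the base axis. Payload 4.4 kg.
Tool frame: the origin (TCP) lies between the finger pads; the fingertips stand manip.tip_extent ahead of it and the grasp point (between the pads) lies 6 mm ahead of it (manip.tip_extent is the distance from the TCP to the fingertips, in m); z points along the fingers, y is the line along which they close (so a half turn about z gives the same grasp; the last joint's range is limited). The gripper opens to 85 mm and grips with 20 to 120 N. Pads are 22 mm wide; open, the fingers measure 114 mm over their backs; the gripper's body (76 mm by 85 mm) begins 54 mm behind the grasp point. The pads swing forward as they close: fully open they stand 13 mm farther back than shut.
Start: joints at [-1.31, 0.628, 0.038, 1.517, -0.027, 0.996, -0.02], TCP at [0.209, 0.616, 0.256] pointing down, gripper open.
Joint ranges: [-3.06, 3.06], [-0.37, 2.12], [-1.25, 1.32], [0.18, 2.47], [-1.1, 4.24], [0.23, 1.98], [-2.94, 2.94]. Speed limits (rad/s): [2.57, 2.57, 3.14, 3.14, 3.14, 3.14, 3.14].

### API

Orientations are given as a 3x3 rotation matrix whose columns are the frame's x, y, z axes.
In Python, from cell import get_obs, viewer, order, spotter, manip gives the robot as it stands.
- The arm moves only by the tool send_rows, never from a script. Its argument "commands" is a list of rows, each an object of numbers: "grip": the closure, from -1 (fully open) to 1 (shut); "x", "y", "z": the shift along the tool's x, y, z in units of 25 mm (1.0 is 25 mm); "roll": the turn about the tool's z in units of 6 degrees (1.0 is 6 degrees). In form: [{"grip": .., "x": .., "y": .., "z": .., "roll": ..}, ...]. A call has 1 to 8 rows; each row shifts and turns the commanded pose from where the row before left it, along the tool's axes as they then stand; what a row does not reach is not made up. A row lasts 1/10 s, in which the tool goes at most 50 mm and 8.59 degrees, less where a joint would pass 70% of its speed; a pose out of reach is approached as far as the arm can. A call is refused whole if a number of a shift passes 1 or a number of a turn 1, either way. A call with a gripper value outside its range is refused whole. The fingers move at their own pace and stop on an object; "grip_force" is the grip in N (left out, the last holds). Time passes only in rows, so rows that do not move let the fingers close. It gives the time, the measured TCP pose, the force, the opening and the grip force at its end, in the units of the state.
- get_obs(): the state, without advancing time (a new reading comes with each control period).
- viewer.grab_frame(name): name is "side" or "top"; returns a dict with "image" (420x560x3 uint8, blue, green, red), "range_z" (420x560 float32, m along the optical axis (not along the pixel's ray), 0 where there is no reading), "fovy" (degrees; the focal length in pixels is half the picture's height over the tangent of half this angle, whatever the lens; pixels are square), "cx", "cy" (the principal point, pixels), "R" (3x3) and "t" (3): a world point X has camera coordinates R X + t. Camera axes: x right, y down, z forward; pixel columns grow to the right and rows downward; lengths in m; the calibration is good to about 2 mm. A picture is of the moment at which its call begins.
- order.sign_off(): hands the job in; it is judged then, once.
Trained networks look in a picture, given as the dict that the camera call returned (one of the last four; its "shot" number tells which), for a name from the list of things; names that differ only in an ending like _2 or _b are one class to them, and where a whole thing is asked for, a point or a joint stands for the part that bears it (a point fixed in the world has none). Each returns a list of dicts, best first, with "score" (0 to 1); they miss things now and then, are a little off and sometimes report something else, mostly with a low value. They report only what shows in the picture. A call takes as long as a camera call. They do not tell look-alikes from the thing itself.
- spotter.silhouettes(picture, target): "pixels" (420x560 bool, what is visible of it).
- spotter.pinpoint(picture, target): "at" ([x, y, z] in m, in world coordinates, good to about 4 mm: a listed point, or the origin of a listed thing).
The state is a dict: "clock": time; "joint_pos": joint angles; "qvel": joint speeds; "joint_torque": joint torques, N m; "eef_pos": TCP position; "tcp_rot": TCP orientation; "ft_force": force on the tool from outside, world axes, zero at the start; "wrist_torque": the same for the moment, N m; "opening": opening from 0.0 (shut) to 1.0 (fully open); "gripper_force": force on a finger pad.
Only numpy, scipy, OpenCV 4.12 (cv2) and the standard library are available. Lean on these libraries where they do the work, as an engineer would, in place of code of your own. Each camera call takes 0.05 s, during which the arm holds its last target. There are 200 camera calls.

## Working session

There is one attempt and no reset: what is moved stays moved. The work goes in short steps, Python scripts to look and compute and a tool call to move; the robot and the scene stay as the last step left them, time stands still between calls to the robot, and variables do not carry over. Pictures are saved under pics/ and viewed, at most 10 in all, crops included, and the job is handed in when it is done.

Besides the shell and the picture viewer there is one more tool, called after ">>>" in YAML: its name, and indented under it one key for each argument. send_rows: Moves the arm, as the interface text tells. Its arguments: {"type":"object","properties":{"commands":{"type":"array","items":{"type":"object","properties":{"grip":{"type":"number"},"x":{"type":"number"},"y":{"type":"number"},"z":{"type":"number"},"roll":{"type":"number"}}}},"grip_force":{"type":"number"}},"required":["commands"]}

```bash
ls; mkdir -p pics; cat > h.py <<'E'
import numpy as np, cv2
from cell import get_obs, viewer, order, spotter, manip
def pix(c,X):
    p=c["R"]@np.asarray(X)+c["t"]; f=210/np.tan(np.radians(c["fovy"])/2)
    return np.array([c["cx"]+f*p[0]/p[2], c["cy"]+f*p[1]/p[2]])
def cloud(c):
    f=210/np.tan(np.radians(c["fovy"])/2); z=c["range_z"]
    v,u=np.mgrid[:420,:560]
    P=np.stack([(u-c["cx"])/f*z,(v-c["cy"])/f*z,z],-1)
    return (P-c["t"])@np.asarray(c["R"])
E
python3 - <<'E'
from h import *
np.set_printoptions(precision=4,suppress=True)
o=get_obs(); print(o["clock"],o["eef_pos"],o["tcp_rot"],manip.tip_extent)
for n in ["side","top"]:
    c=viewer.grab_frame(n); cv2.imwrite(f"pics/{n}0.png",c["image"])
    print(n,c["fovy"],-np.asarray(c["R"]).T@c["t"])
    for t in "desk casting yellow_dot red_dot bar_hinge bar_knob stand scriber scriber_tip kettle lacquer_tin kettle_lid wax_block".split():
        for r in spotter.pinpoint(c,t)[:4]: print(t,round(r["score"],2),np.array(r["at"]),pix(c,r["at"]).round())
E
```

```text
pics
0.0 [0.2084 0.6151 0.2554] [[-0.9471  0.321  -0.0006]
 [ 0.321   0.9471 -0.0018]
 [-0.     -0.0019 -1.    ]] 0.025
side 45.835323461522044 [ 0.1837 -0.762   0.9825]
desk 0.66 [ 0.527   0.0063 -0.0016] [256. 241.]
desk 0.18 [ 0.4294  0.2975 -0.001 ] [183. 183.]
casting 0.85 [0.5431 0.0211 0.0874] [259. 212.]
red_dot 0.84 [0.5858 0.0073 0.0903] [276. 209.]
bar_hinge 0.65 [0.502  0.1402 0.0922] [225. 186.]
bar_knob 0.79 [0.4309 0.0301 0.2227] [211. 183.]
stand 0.94 [ 0.5479 -0.4109  0.0043] [349. 374.]
stand 0.91 [ 0.4575 -0.3061  0.0002] [287. 351.]
scriber 0.53 [ 0.5511 -0.2819  0.0025] [319. 325.]
lacquer_tin 0.92 [ 0.6608  0.3511 -0.0015] [248. 151.]
kettle_lid 0.72 [ 0.6672 -0.3257 -0.0023] [373. 322.]
wax_block 0.71 [ 0.5613  0.3125 -0.0024] [223. 168.]
wax_block 0.38 [ 0.4317  0.2994 -0.0001] [183. 182.]
top 42.30036911345923 [ 0.2959 -0.0465  1.7403]
desk 0.93 [ 0.5231  0.0103 -0.0015] [254. 226.]
casting 0.98 [0.5447 0.0229 0.0965] [249. 215.]
casting 0.7 [0.5283 0.081  0.0917] [230. 220.]
yellow_dot 0.73 [0.5275 0.0829 0.0939] [230. 221.]
yellow_dot 0.16 [0.5461 0.0224 0.0936] [250. 215.]
red_dot 0.66 [0.5836 0.0071 0.0913] [255. 203.]
bar_hinge 0.68 [0.5056 0.1411 0.093 ] [211. 227.]
bar_knob 0.64 [0.4311 0.0293 0.2291] [244. 248.]
stand 0.82 [ 0.5429 -0.4092  0.    ] [384. 222.]
stand 0.74 [ 0.4619 -0.3059 -0.0025] [352. 246.]
stand 0.26 [0.4324 0.0294 0.2271] [244. 248.]
scriber 0.57 [ 0.5511 -0.2762 -0.0001] [343. 219.]
scriber 0.44 [ 0.4602 -0.3058  0.0085] [353. 247.]
kettle 0.73 [0.5661 0.3139 0.0038] [161. 212.]
kettle 0.71 [ 0.458  -0.3081  0.0113] [354. 247.]
lacquer_tin 0.69 [ 0.6685  0.3485 -0.0022] [152. 181.]
kettle_lid 0.63 [ 0.6661 -0.3316 -0.0035] [359. 184.]
```

```bash
python3 - <<'E'
import cv2
a=cv2.imread("pics/side0.png");b=cv2.imread("pics/top0.png")
cv2.imwrite("pics/s1.png",cv2.resize(a[110:410,150:450],(600,600),interpolation=3))
cv2.imwrite("pics/t1.png",cv2.resize(b[150:290,130:410],(800,400),interpolation=3))
E
```

```text
(no output)
```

View pics/s1.png

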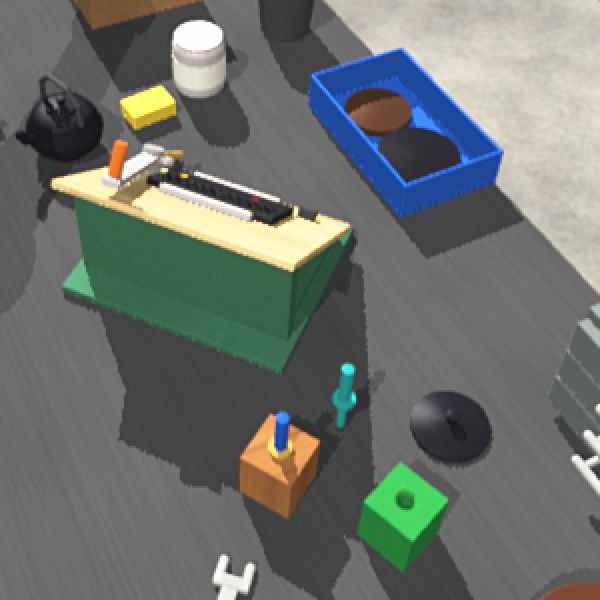

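View pics/t1.png

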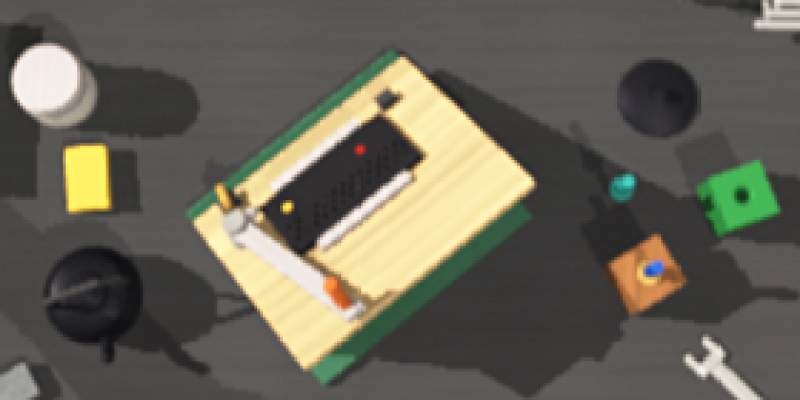

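The pictures show: wooden stand with the blue scriber at top-view pixel (352,246); the cyan scriber and green block are look-alikes; bar folded with its orange knob at (244,248); high side of the desk near (250,260). Next I'll get accurate frames.

```bash
cat >> h.py <<'E'
np.set_printoptions(precision=4,suppress=True)
def blob(c,P,lo,hi,box):
    h=cv2.cvtColor(c["image"],cv2.COLOR_BGR2HSV); m=cv2.inRange(h,lo,hi)>0
    m&=c["range_z"]>0
    for i in range(3): m&=(P[...,i]>box[i][0])&(P[...,i]<box[i][1])
    return m
E
python3 - <<'E'
from h import *
for n in ["side","top"]:
    c=viewer.grab_frame(n);P=cloud(c); print(n)
    # plywood plane
    m=blob(c,P,(12,40,120),(32,200,255),[(.35,.7),(-.15,.2),(.03,.2)])
    Q=P[m]; k=np.ones(len(Q),bool)
    for _ in range(8):
        ce=Q[k].mean(0); nn=np.linalg.svd(Q[k]-ce,full_matrices=False)[2][2]; nn*=np.sign(nn[2]); k=abs((Q-ce)@nn)<.004
    print("plane",k.sum(),nn,np.degrees(np.arccos(nn[2])),"upslope",-nn[:2]/np.hypot(*nn[:2]),"d",ce@nn)
    for nm,lo,hi,box in [("knob",(3,150,120),(14,255,255),[(.35,.65),(-.1,.2),(.12,.3)]),
      ("red",(0,150,80),(6,255,255),[(.54,.63),(-.04,.05),(.05,.14)]),("red2",(172,120,80),(180,255,255),[(.54,.63),(-.04,.05),(.05,.14)]),
      ("yellow",(22,150,120),(34,255,255),[(.5,.56),(.05,.11),(.05,.14)]),
      ("blue",(105,120,60),(125,255,255),[(.4,.52),(-.36,-.25),(.05,.2)]),
      ("woodtop",(5,80,60),(20,220,255),[(.4,.52),(-.36,-.25),(.062,.08)]),
      ("cast",(0,0,0),(180,255,70),[(.45,.65),(-.08,.15),(.05,.17)])]:
        m=blob(c,P,lo,hi,box);Q=P[m]
        if len(Q)>2: print(nm,len(Q),Q.mean(0),Q.min(0),Q.max(0)); 
        if nm=="woodtop" and len(Q)>5: print(cv2.minAreaRect(Q[:,:2].astype(np.float32)*1000))
        if nm=="cast" and len(Q)>5:
            d=(Q-ce)@nn; print("  offset quantiles",np.quantile(d,[.1,.3,.5,.7,.9]))
E
```

```text
side
plane 1991 [0.4393 0.3624 0.822 ] 34.717843448665505 upslope [-0.7714 -0.6364] d 0.3251822431736929
knob 115 [0.4199 0.0175 0.2197] [0.4073 0.0064 0.1993] [0.4338 0.0358 0.2372]
red 6 [0.5844 0.001  0.0976] [ 0.5811 -0.0053  0.0936] [0.587  0.0091 0.102 ]
yellow 7 [0.5225 0.078  0.0963] [0.5178 0.0715 0.0921] [0.5276 0.0831 0.102 ]
blue 109 [ 0.4582 -0.3111  0.1143] [ 0.4533 -0.3155  0.0816] [ 0.4669 -0.3018  0.134 ]
woodtop 692 [ 0.4573 -0.3127  0.0711] [ 0.419  -0.3499  0.0621] [ 0.5005 -0.2676  0.0792]
((459.954833984375, -307.68475341796875), (63.4041633605957, 61.324363708496094), 32.18110275268555)
cast 512 [0.5497 0.0119 0.1097] [ 0.4673 -0.0641  0.0511] [0.649  0.1431 0.1297]
  offset quantiles [0.0062 0.0112 0.0117 0.0123 0.013 ]
top
plane 3405 [0.4403 0.3662 0.8198] 34.93942498754372 upslope [-0.7688 -0.6395] d 0.32365730363025663
knob 57 [0.4214 0.0202 0.2203] [0.4084 0.0087 0.1487] [0.4391 0.0308 0.2386]
red 11 [0.5866 0.0055 0.093 ] [0.5816 0.0003 0.0883] [0.5903 0.0098 0.1022]
red2 3 [0.5888 0.0057 0.091 ] [0.5798 0.0038 0.0876] [0.5936 0.0068 0.0949]
yellow 8 [0.5233 0.082  0.0896] [0.5192 0.0785 0.0833] [0.5276 0.0856 0.0995]
blue 18 [ 0.4583 -0.3061  0.1223] [ 0.4541 -0.3121  0.0966] [ 0.4644 -0.3009  0.1353]
woodtop 325 [ 0.4607 -0.3064  0.0698] [ 0.4222 -0.347   0.0624] [ 0.5009 -0.2693  0.0791]
((461.0667419433594, -307.825927734375), (59.518089294433594, 61.98151397705078), 32.688812255859375)
cast 1080 [0.5492 0.0259 0.1028] [ 0.4712 -0.0581  0.0519] [0.6489 0.1482 0.1326]
  offset quantiles [0.0082 0.0104 0.0119 0.0135 0.0158]
```

>>> send_rows:
  commands:
    - {"grip": -0.2, "z": -0.25, "roll": 1}
    - {"grip": -0.2, "z": -0.25, "roll": 1}
    - {"grip": -0.2, "z": -0.25, "roll": 1}
    - {"grip": -0.2, "z": -0.25, "roll": 1}
    - {"grip": -0.2, "z": -0.25, "roll": 1}
    - {"grip": -0.2, "z": -0.25, "roll": 1}
    - {"grip": -0.2, "z": -0.25, "roll": 1}
    - {"grip": -0.2, "z": -0.25, "roll": 1}
  grip_force: 20

```text
validation failed for argument at $.co...
```

>>> send_rows:
  commands:
    - {"grip": -0.2, "roll": 1}
    - {"grip": -0.2, "roll": 1}
    - {"grip": -0.2, "roll": 1}
    - {"grip": -0.2, "roll": 1}
    - {"grip": -0.2, "roll": 1}
    - {"grip": -0.2, "roll": 1}
    - {"grip": -0.2, "roll": 1}
    - {"grip": -0.2, "roll": 1}

```text
validation failed for argument at $.co...
```

>>> send_rows:
  commands:
    - {"grip": -0.2, "roll": 1}
    - {"grip": -0.2, "roll": 1}
    - {"grip": -0.2, "roll": 1}
    - {"grip": -0.2, "roll": 1}
    - {"grip": -0.2, "roll": 0.3}
    - {"grip": -0.2}
    - {"grip": -0.2}

```text
validation failed for argument at $.co...
```

>>> send_rows:
  commands:
    - {"grip": -0.2, "x": 0, "y": 0, "z": -0.25, "roll": 1}
    - {"grip": -0.2, "x": 0, "y": 0, "z": -0.25, "roll": 1}
    - {"grip": -0.2, "x": 0, "y": 0, "z": -0.25, "roll": 1}
    - {"grip": -0.2, "x": 0, "y": 0, "z": -0.25, "roll": 1}
    - {"grip": -0.2, "x": 0, "y": 0, "z": -0.25, "roll": 1}
    - {"grip": -0.2, "x": 0, "y": 0, "z": -0.25, "roll": 1}
    - {"grip": -0.2, "x": 0, "y": 0, "z": -0.25, "roll": 1}
    - {"grip": -0.2, "x": 0, "y": 0, "z": -0.25, "roll": 1}
  grip_force: 20

```text
clock: 2.3
eef_pos: [0.2085, 0.6156, 0.3066]
tcp_rot: [[-0.391, 0.92, -0.0], [0.92, 0.391, 0.0], [0.0, -0.0, -1.0]]
ft_force: [0.1, 0.6, 0.0]
opening: 0.599
gripper_force: 0.0
```

>>> send_rows:
  commands:
    - {"grip": -0.2, "x": 0, "y": 0, "z": 0, "roll": 1}
    - {"grip": -0.2, "x": 0, "y": 0, "z": 0, "roll": 1}
    - {"grip": -0.2, "x": 0, "y": 0, "z": 0, "roll": 1}
    - {"grip": -0.2, "x": 0, "y": 0, "z": 0, "roll": 1}
    - {"grip": -0.2, "x": 0, "y": 0, "z": 0, "roll": 1}
    - {"grip": -0.2, "x": 0, "y": 0, "z": 0, "roll": 1}
    - {"grip": -0.2, "x": 0, "y": 0, "z": 0, "roll": 1}
    - {"grip": -0.2, "x": 0, "y": 0, "z": 0, "roll": 1}

```text
clock: 3.1
eef_pos: [0.2085, 0.6157, 0.3063]
tcp_rot: [[0.422, 0.907, -0.0], [0.907, -0.422, 0.0], [0.0, -0.0, -1.0]]
ft_force: [0.5, -0.5, -0.6]
opening: 0.595
gripper_force: 0.0
```

>>> send_rows:
  commands:
    - {"grip": -0.2, "x": 0, "y": 0, "z": 0, "roll": 1}
    - {"grip": -0.2, "x": 0, "y": 0, "z": 0, "roll": 1}
    - {"grip": -0.2, "x": 0, "y": 0, "z": 0, "roll": 1}
    - {"grip": -0.2, "x": 0, "y": 0, "z": 0, "roll": 1}
    - {"grip": -0.2, "x": 0, "y": 0, "z": 0, "roll": 0.3}
    - {"grip": -0.2, "x": 0, "y": 0.5, "z": 0, "roll": 0}
    - {"grip": -0.2, "x": -0.3, "y": 0.9, "z": 0, "roll": 0}
    - {"grip": -0.2, "x": -0.3, "y": 0.9, "z": 0, "roll": 0}

```text
clock: 3.9
eef_pos: [0.2345, 0.5602, 0.3062]
tcp_rot: [[0.771, 0.637, 0.001], [0.637, -0.771, -0.001], [0.0, 0.001, -1.0]]
ft_force: [-0.7, 0.1, -0.5]
opening: 0.602
gripper_force: 0.0
```

>>> send_rows:
  commands:
    - {"grip": -0.2, "x": -0.3, "y": 0.9, "z": 0, "roll": 0}
    - {"grip": -0.2, "x": -0.3, "y": 0.9, "z": 0, "roll": 0}
    - {"grip": -0.2, "x": -0.3, "y": 0.9, "z": 0, "roll": 0}
    - {"grip": -0.2, "x": -0.3, "y": 0.9, "z": 0, "roll": 0}
    - {"grip": -0.2, "x": -0.3, "y": 0.9, "z": 0, "roll": 0}
    - {"grip": -0.2, "x": -0.3, "y": 0.9, "z": 0, "roll": 0}
    - {"grip": -0.2, "x": -0.3, "y": 0.9, "z": 0, "roll": 0}
    - {"grip": -0.2, "x": -0.3, "y": 0.9, "z": 0, "roll": 0}

```text
clock: 4.7
eef_pos: [0.3024, 0.3827, 0.3065]
tcp_rot: [[0.771, 0.637, 0.0], [0.637, -0.771, 0.0], [0.0, -0.0, -1.0]]
ft_force: [0.1, -0.9, 0.2]
opening: 0.604
gripper_force: 0.0
```

>>> send_rows:
  commands:
    - {"grip": -0.2, "x": -0.3, "y": 0.9, "z": 0, "roll": 0}
    - {"grip": -0.2, "x": -0.3, "y": 0.9, "z": 0, "roll": 0}
    - {"grip": -0.2, "x": -0.3, "y": 0.9, "z": 0, "roll": 0}
    - {"grip": -0.2, "x": -0.3, "y": 0.9, "z": 0, "roll": 0}
    - {"grip": -0.2, "x": -0.3, "y": 0.9, "z": 0, "roll": 0}
    - {"grip": -0.2, "x": -0.3, "y": 0.9, "z": 0, "roll": 0}
    - {"grip": -0.2, "x": -0.3, "y": 0.9, "z": 0, "roll": 0}
    - {"grip": -0.2, "x": 0, "y": 0, "z": 0, "roll": 0}

```text
clock: 5.5
eef_pos: [0.3623, 0.2257, 0.3068]
tcp_rot: [[0.774, 0.633, 0.001], [0.633, -0.774, -0.0], [0.0, 0.001, -1.0]]
ft_force: [-0.3, 1.0, 1.0]
opening: 0.601
gripper_force: 0.0
```

>>> send_rows:
  commands:
    - {"grip": -0.2, "x": -0.4, "y": 0.96, "z": 0, "roll": 0}
    - {"grip": -0.2, "x": -0.4, "y": 0.96, "z": 0, "roll": 0}
    - {"grip": -0.2, "x": -0.4, "y": 0.96, "z": 0, "roll": 0}
    - {"grip": -0.2, "x": -0.4, "y": 0.96, "z": 0, "roll": 0}
    - {"grip": -0.2, "x": -0.4, "y": 0.96, "z": 0, "roll": 0}
    - {"grip": -0.2, "x": -0.4, "y": 0.96, "z": 0, "roll": 0}
    - {"grip": -0.2, "x": -0.4, "y": 0.96, "z": 0, "roll": 0}
    - {"grip": -0.2, "x": -0.4, "y": 0.96, "z": 0, "roll": 0}

```text
clock: 6.3
eef_pos: [0.4216, 0.0297, 0.3064]
tcp_rot: [[0.771, 0.637, 0.0], [0.637, -0.771, 0.001], [0.001, -0.0, -1.0]]
ft_force: [-0.6, -0.1, 0.0]
opening: 0.601
gripper_force: 0.0
```

>>> send_rows:
  commands:
    - {"grip": -0.2, "x": 0, "y": 0, "z": 0.3, "roll": 0}
    - {"grip": -0.2, "x": 0, "y": 0, "z": 0.3, "roll": 0}
    - {"grip": -0.2, "x": 0, "y": 0, "z": 0, "roll": 0}

```text
clock: 6.6
eef_pos: [0.4204, 0.0316, 0.2902]
tcp_rot: [[0.771, 0.637, -0.003], [0.637, -0.771, 0.0], [-0.002, -0.002, -1.0]]
ft_force: [1.1, -1.1, 0.1]
opening: 0.602
gripper_force: 0.0
```

```bash
python3 - <<'E'
from h import *
a=[]
for n in ["side","top"]:
    c=viewer.grab_frame(n); r=spotter.pinpoint(c,"bar_knob"); print([(x["score"],np.array(x["at"])) for x in r[:2]])
    p=pix(c,get_obs()["eef_pos"]).astype(int); i=c["image"][max(p[1]-70,0):p[1]+70,p[0]-70:p[0]+70]; a.append(cv2.resize(i,(400,400),interpolation=3))
cv2.imwrite("pics/k.png",np.hstack(a)); o=get_obs(); print(o["eef_pos"],o["joint_pos"])
E
```

```text
[(0.76, array([0.4281, 0.0298, 0.2285]))]
[(0.55, array([0.4338, 0.0297, 0.228 ]))]
[0.4216 0.0314 0.2913] [-0.7139  0.3248  0.7545  2.0774 -0.2966  0.8459 -0.6662]
```

View pics/k.png

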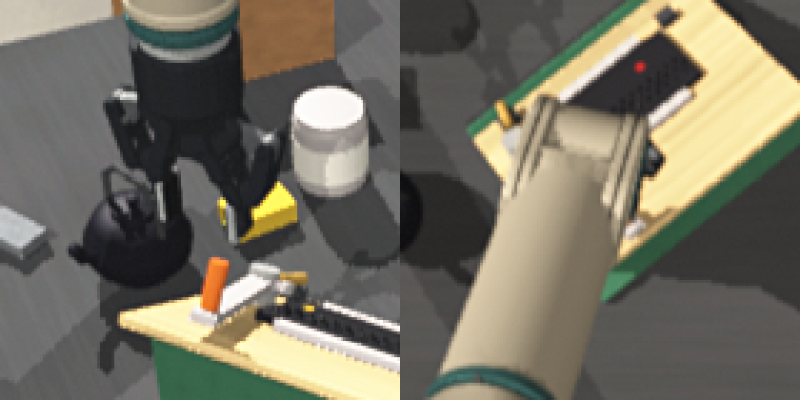

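The crop shows the open gripper right above the orange knob (side crop ~(215,285)), which agrees with the estimate. Descend and close on it.

>>> send_rows:
  commands:
    - {"grip": -0.2, "x": -0.08, "y": 0.28, "z": 0.5, "roll": 0}
    - {"grip": -0.2, "x": 0, "y": 0, "z": 0.6, "roll": 0}
    - {"grip": -0.2, "x": 0, "y": 0, "z": 0.6, "roll": 0}
    - {"grip": -0.2, "x": 0, "y": 0, "z": 0.6, "roll": 0}
    - {"grip": -0.2, "x": 0, "y": 0, "z": 0.25, "roll": 0}
    - {"grip": 0.2, "x": 0, "y": 0, "z": 0, "roll": 0}
    - {"grip": 0.4, "x": 0, "y": 0, "z": 0, "roll": 0}
    - {"grip": 0.6, "x": 0, "y": 0, "z": 0, "roll": 0}

```text
clock: 7.6
eef_pos: [0.425, 0.0241, 0.2282]
tcp_rot: [[0.772, 0.636, 0.001], [0.636, -0.772, 0.0], [0.001, 0.0, -1.0]]
ft_force: [-0.1, 0.7, 0.4]
opening: 0.204
gripper_force: 0.2
```

>>> send_rows:
  commands:
    - {"grip": 0.8, "x": 0, "y": 0, "z": 0, "roll": 0}
    - {"grip": 1, "x": 0, "y": 0, "z": 0, "roll": 0}
    - {"grip": 1, "x": 0, "y": 0, "z": 0, "roll": 0}
    - {"grip": 1, "x": 0, "y": 0, "z": 0, "roll": 0}

```text
clock: 8.0
eef_pos: [0.4253, 0.0238, 0.2281]
tcp_rot: [[0.772, 0.636, 0.002], [0.636, -0.772, 0.0], [0.001, 0.001, -1.0]]
ft_force: [0.4, 0.4, 5.3]
opening: 0.183
gripper_force: 21.5
```

```bash
python3 - <<'E'
import numpy as np
q=np.r_[np.linspace(.2,1.1,13),np.linspace(1.1,1.6,9)[1:]]
X=185*np.cos(q);Y=185*np.sin(q)
c,s=np.cos(np.radians(35)),np.sin(np.radians(35))
for a,b in zip(-np.diff(X),np.diff(Y)): print("x %.2f y %.2f z %.2f"%(a*c/25,b/25,a*s/25))
E
```

```text
x 0.11 y 0.54 z 0.07
x 0.14 y 0.53 z 0.10
x 0.17 y 0.51 z 0.12
x 0.20 y 0.50 z 0.14
x 0.23 y 0.48 z 0.16
x 0.26 y 0.45 z 0.18
x 0.29 y 0.43 z 0.20
x 0.31 y 0.40 z 0.22
x 0.34 y 0.37 z 0.24
x 0.36 y 0.34 z 0.25
x 0.38 y 0.31 z 0.27
x 0.40 y 0.27 z 0.28
x 0.34 y 0.20 z 0.24
x 0.35 y 0.17 z 0.25
x 0.36 y 0.14 z 0.25
x 0.37 y 0.12 z 0.26
x 0.37 y 0.09 z 0.26
x 0.38 y 0.06 z 0.26
x 0.38 y 0.03 z 0.26
x 0.38 y 0.00 z 0.27
```

>>> send_rows:
  commands:
    - {"grip": 1, "x": 0.11, "y": 0.54, "z": 0.07, "roll": 0}
    - {"grip": 1, "x": 0.14, "y": 0.53, "z": 0.1, "roll": 0}
    - {"grip": 1, "x": 0.17, "y": 0.51, "z": 0.12, "roll": 0}
    - {"grip": 1, "x": 0.2, "y": 0.5, "z": 0.14, "roll": 0}
    - {"grip": 1, "x": 0.23, "y": 0.48, "z": 0.16, "roll": 0}
    - {"grip": 1, "x": 0.26, "y": 0.45, "z": 0.18, "roll": 0}

```text
clock: 8.6
eef_pos: [0.4951, -0.0163, 0.2081]
tcp_rot: [[0.772, 0.636, 0.001], [0.636, -0.772, 0.001], [0.001, -0.0, -1.0]]
ft_force: [0.9, 3.6, 5.8]
opening: 0.176
gripper_force: 21.5
```

>>> send_rows:
  commands:
    - {"grip": 1, "x": 0.29, "y": 0.43, "z": 0.2, "roll": 0}
    - {"grip": 1, "x": 0.31, "y": 0.4, "z": 0.22, "roll": 0}
    - {"grip": 1, "x": 0.34, "y": 0.37, "z": 0.24, "roll": 0}
    - {"grip": 1, "x": 0.36, "y": 0.34, "z": 0.25, "roll": 0}
    - {"grip": 1, "x": 0.38, "y": 0.31, "z": 0.27, "roll": 0}
    - {"grip": 1, "x": 0.4, "y": 0.27, "z": 0.28, "roll": 0}

```text
clock: 9.2
eef_pos: [0.5689, -0.0237, 0.1713]
tcp_rot: [[0.772, 0.636, 0.0], [0.636, -0.772, 0.001], [0.001, -0.001, -1.0]]
ft_force: [1.7, 3.1, 6.1]
opening: 0.182
gripper_force: 21.3
```

Forces are small; continue through the detent.

>>> send_rows:
  commands:
    - {"grip": 1, "x": 0.34, "y": 0.2, "z": 0.24, "roll": 0}
    - {"grip": 1, "x": 0.35, "y": 0.17, "z": 0.25, "roll": 0}
    - {"grip": 1, "x": 0.36, "y": 0.14, "z": 0.25, "roll": 0}
    - {"grip": 1, "x": 0.37, "y": 0.12, "z": 0.26, "roll": 0}
    - {"grip": 1, "x": 0.37, "y": 0.09, "z": 0.26, "roll": 0}
    - {"grip": 1, "x": 0.38, "y": 0.06, "z": 0.26, "roll": 0}

```text
clock: 9.8
eef_pos: [0.6221, -0.003, 0.1329]
tcp_rot: [[0.771, 0.637, -0.002], [0.637, -0.771, 0.003], [0.0, -0.003, -1.0]]
ft_force: [-0.7, 5.2, 5.6]
opening: 0.178
gripper_force: 21.5
```

>>> send_rows:
  commands:
    - {"grip": 1, "x": 0.2, "y": 0.02, "z": 0.13, "roll": 0}
    - {"grip": 1, "x": 0.2, "y": 0, "z": 0.13, "roll": 0}
    - {"grip": 1, "x": 0.2, "y": 0, "z": 0.13, "roll": 0}
    - {"grip": 1, "x": 0, "y": 0, "z": 0, "roll": 0}
    - {"grip": 1, "x": 0, "y": 0, "z": 0, "roll": 0}

```text
clock: 10.3
eef_pos: [0.6314, 0.0039, 0.1245]
tcp_rot: [[0.772, 0.636, -0.005], [0.636, -0.772, 0.001], [-0.004, -0.004, -1.0]]
ft_force: [-8.1, 4.2, 14.2]
opening: 0.182
gripper_force: 22.5
```

```bash
python3 - <<'E'
from h import *
o=get_obs(); print(o["eef_pos"],o["ft_force"],o["joint_pos"])
E
```

```text
[0.6314 0.0039 0.1245] [-8.1082  4.1627 14.1671] [-0.3568  0.8275  0.5305  1.6878 -0.5551  0.787  -0.4461]
```

>>> send_rows:
  commands:
    - {"grip": 0.5, "x": 0, "y": 0, "z": 0, "roll": 0}
    - {"grip": 0.2, "x": 0, "y": 0, "z": 0, "roll": 0}
    - {"grip": -0.2, "x": 0, "y": 0, "z": 0, "roll": 0}
    - {"grip": -0.2, "x": 0, "y": 0, "z": -0.4, "roll": 0}
    - {"grip": -0.2, "x": 0, "y": 0, "z": -0.8, "roll": 0}
    - {"grip": -0.2, "x": 0, "y": 0, "z": -1, "roll": 0}
    - {"grip": -0.2, "x": 0, "y": 0, "z": -1, "roll": 0}
    - {"grip": -0.2, "x": 0, "y": 0, "z": -1, "roll": 0}

```text
clock: 11.1
eef_pos: [0.6339, 0.0037, 0.2305]
tcp_rot: [[0.772, 0.635, 0.0], [0.635, -0.772, -0.001], [-0.0, 0.001, -1.0]]
ft_force: [0.9, 0.4, -0.4]
opening: 0.602
gripper_force: 0.0
```

>>> send_rows:
  commands:
    - {"grip": -0.2, "x": -0.5, "y": 0.2, "z": -1, "roll": 0}
    - {"grip": -0.2, "x": -0.9, "y": 0.38, "z": -1, "roll": 0}
    - {"grip": -0.2, "x": -0.9, "y": 0.38, "z": -0.8, "roll": 0}
    - {"grip": -0.2, "x": -0.9, "y": 0.38, "z": 0, "roll": 0}
    - {"grip": -0.2, "x": -0.9, "y": 0.38, "z": 0, "roll": 0}
    - {"grip": -0.2, "x": -0.9, "y": 0.38, "z": 0, "roll": 0}
    - {"grip": -0.2, "x": -0.9, "y": 0.38, "z": 0, "roll": 0}
    - {"grip": -0.2, "x": -0.9, "y": 0.38, "z": 0, "roll": 0}

```text
clock: 11.9
eef_pos: [0.5474, -0.1603, 0.2997]
tcp_rot: [[0.772, 0.635, 0.001], [0.635, -0.772, -0.001], [0.0, 0.001, -1.0]]
ft_force: [0.1, 0.4, 0.4]
opening: 0.595
gripper_force: 0.0
```

>>> send_rows:
  commands:
    - {"grip": -0.2, "x": -0.9, "y": 0.38, "z": 0, "roll": 0}
    - {"grip": -0.2, "x": -0.9, "y": 0.38, "z": 0, "roll": 0}
    - {"grip": -0.2, "x": -0.9, "y": 0.38, "z": 0, "roll": 0}
    - {"grip": -0.2, "x": -0.9, "y": 0.38, "z": 0, "roll": 0}
    - {"grip": -0.2, "x": -0.9, "y": 0.38, "z": 0, "roll": 0}
    - {"grip": -0.2, "x": -0.9, "y": 0.38, "z": 0, "roll": 0}
    - {"grip": -0.2, "x": -0.9, "y": 0.38, "z": 0, "roll": 0}
    - {"grip": -0.2, "x": 0, "y": 0, "z": 0, "roll": 0}

```text
clock: 12.7
eef_pos: [0.466, -0.3148, 0.3001]
tcp_rot: [[0.776, 0.631, -0.0], [0.631, -0.776, -0.003], [-0.002, 0.003, -1.0]]
ft_force: [0.1, -0.1, -0.0]
opening: 0.601
gripper_force: 0.0
```

```bash
python3 - <<'E'
from h import *
o=get_obs(); print(o["eef_pos"])
for n in ["side","top"]:
    c=viewer.grab_frame(n); P=cloud(c)
    for t in ["bar_knob","stand","scriber","red_dot","yellow_dot","bar_hinge"]: print(t,[(round(x["score"],2),np.array(x["at"])) for x in spotter.pinpoint(c,t)[:3]])
    if n=="side":cv2.imwrite("pics/h.png",cv2.resize(c["image"][150:390,170:430],(650,600),interpolation=3))
E
```

```text
[ 0.466  -0.3148  0.3001]
bar_knob [(0.63, array([0.5269, 0.0867, 0.0902]))]
stand [(0.85, array([ 0.4584, -0.3072, -0.0022])), (0.61, array([ 0.5487, -0.4119,  0.0026]))]
scriber [(0.81, array([ 0.5493, -0.2783,  0.0028])), (0.66, array([ 0.456 , -0.3073,  0.0081]))]
red_dot [(0.78, array([0.588 , 0.0069, 0.0903]))]
yellow_dot [(0.55, array([0.5283, 0.0864, 0.0911])), (0.42, array([0.5885, 0.0079, 0.0902]))]
bar_hinge [(0.92, array([0.5008, 0.1395, 0.0936]))]
bar_knob []
stand [(0.31, array([0.5261, 0.0836, 0.0929]))]
scriber [(0.63, array([ 0.5489, -0.2778,  0.0018]))]
red_dot [(0.97, array([0.5853, 0.0065, 0.0912])), (0.17, array([0.5621, 0.3145, 0.0036]))]
yellow_dot [(0.9, array([0.5257, 0.0813, 0.0946])), (0.18, array([ 0.6662, -0.3325,  0.0012]))]
bar_hinge [(0.81, array([0.5036, 0.1408, 0.0909]))]
```

View pics/h.png

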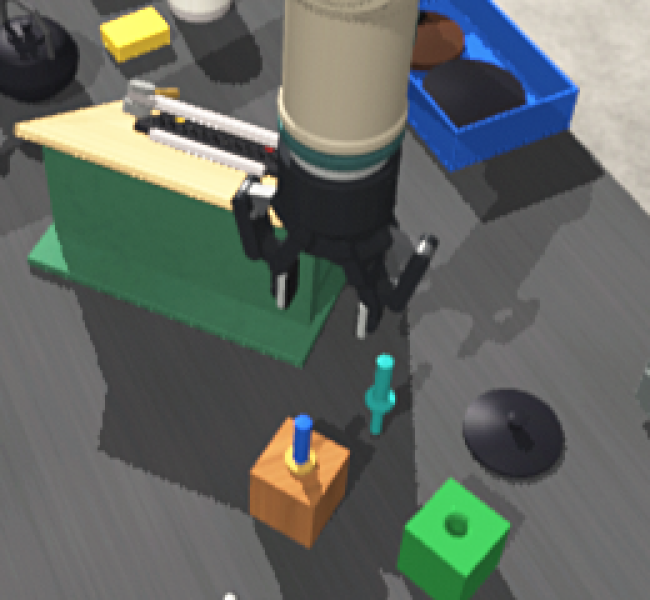

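The bar now lies across the casting (crop (140,95)→(270,140)); scriber in the wooden stand at crop (303,430). Descend onto its grip.

>>> send_rows:
  commands:
    - {"grip": -0.2, "x": -0.04, "y": -0.43, "z": 0.5, "roll": 0}
    - {"grip": -0.2, "x": 0, "y": 0, "z": 1, "roll": 0}
    - {"grip": -0.2, "x": 0, "y": 0, "z": 1, "roll": 0}
    - {"grip": -0.2, "x": 0, "y": 0, "z": 1, "roll": 0}
    - {"grip": -0.2, "x": 0, "y": 0, "z": 1, "roll": 0}
    - {"grip": -0.2, "x": 0, "y": 0, "z": 0.5, "roll": 0}
    - {"grip": -0.2, "x": 0, "y": 0, "z": 0, "roll": 0}

```text
clock: 14.1
eef_pos: [0.4604, -0.3023, 0.1727]
tcp_rot: [[0.772, 0.636, -0.003], [0.636, -0.772, 0.002], [-0.001, -0.003, -1.0]]
ft_force: [-0.3, -0.6, -0.4]
opening: 0.598
gripper_force: 0.0
```

>>> send_rows:
  commands:
    - {"grip": -0.2, "x": 0, "y": 0, "z": 0.6, "roll": 0}
    - {"grip": -0.2, "x": 0, "y": 0, "z": 0.6, "roll": 0}
    - {"grip": -0.2, "x": 0, "y": 0, "z": 0.6, "roll": 0}
    - {"grip": -0.2, "x": 0, "y": 0, "z": 0.56, "roll": 0}
    - {"grip": 0.3, "x": 0, "y": 0, "z": 0, "roll": 0}
    - {"grip": 0.5, "x": 0, "y": 0, "z": 0, "roll": 0}
    - {"grip": 0.7, "x": 0, "y": 0, "z": 0, "roll": 0}
    - {"grip": 1, "x": 0, "y": 0, "z": 0, "roll": 0}

```text
clock: 14.9
eef_pos: [0.4615, -0.3031, 0.1157]
tcp_rot: [[0.772, 0.636, 0.001], [0.636, -0.772, -0.001], [0.0, 0.001, -1.0]]
ft_force: [0.9, 0.2, -1.0]
opening: 0.158
gripper_force: 19.5
```

>>> send_rows:
  commands:
    - {"grip": 1, "x": 0, "y": 0, "z": 0, "roll": 0}
    - {"grip": 1, "x": 0, "y": 0, "z": 0, "roll": 0}
    - {"grip": 1, "x": 0, "y": 0, "z": 0, "roll": 0}

```text
clock: 15.2
eef_pos: [0.4615, -0.3031, 0.1156]
tcp_rot: [[0.772, 0.636, 0.001], [0.636, -0.772, -0.0], [0.0, 0.001, -1.0]]
ft_force: [-0.7, 0.1, 5.7]
opening: 0.156
gripper_force: 20.0
```

>>> send_rows:
  commands:
    - {"grip": 1, "x": 0, "y": 0, "z": -0.4, "roll": 0}
    - {"grip": 1, "x": 0, "y": 0, "z": -0.64, "roll": 0}
    - {"grip": 1, "x": 0, "y": 0, "z": -0.64, "roll": 0}
    - {"grip": 1, "x": 0, "y": 0, "z": 0, "roll": 0}
    - {"grip": 1, "x": 0.3, "y": 0, "z": 0, "roll": 0}
  grip_force: 20

```text
clock: 15.7
eef_pos: [0.4662, -0.299, 0.1573]
tcp_rot: [[0.773, 0.634, -0.0], [0.634, -0.773, -0.001], [-0.001, 0.001, -1.0]]
ft_force: [-0.7, -1.3, 0.7]
opening: 0.157
gripper_force: 19.9
```

>>> send_rows:
  commands:
    - {"grip": 1, "x": 0.2, "y": 0, "z": 0, "roll": 0}
    - {"grip": 1, "x": 0.21, "y": 0, "z": 0.02, "roll": 0}
    - {"grip": 1, "x": 0.28, "y": 0, "z": 0.05, "roll": 0}
    - {"grip": 1, "x": 0.28, "y": 0, "z": 0.06, "roll": 0}
    - {"grip": 1, "x": 0, "y": 0, "z": 0, "roll": 0}

```text
clock: 16.2
eef_pos: [0.4866, -0.2815, 0.1531]
tcp_rot: [[0.771, 0.637, -0.0], [0.637, -0.771, 0.001], [0.0, -0.001, -1.0]]
ft_force: [-0.4, -2.6, -0.7]
opening: 0.159
gripper_force: 19.7
```

Low forces; continue, then look.

>>> send_rows:
  commands:
    - {"grip": 1, "x": 0.27, "y": 0, "z": 0.1, "roll": 0}
    - {"grip": 1, "x": 0.27, "y": 0, "z": 0.11, "roll": 0}
    - {"grip": 1, "x": 0.25, "y": 0, "z": 0.14, "roll": 0}
    - {"grip": 1, "x": 0.1, "y": 0, "z": 0.06, "roll": 0}
    - {"grip": 1, "x": 0, "y": 0, "z": 0, "roll": 0}

```text
clock: 16.7
eef_pos: [0.5033, -0.2676, 0.1431]
tcp_rot: [[0.771, 0.637, -0.0], [0.637, -0.771, 0.001], [0.0, -0.001, -1.0]]
ft_force: [-0.5, -1.1, -0.8]
opening: 0.164
gripper_force: 19.4
```

```bash
python3 - <<'E'
from h import *
a=[];o=get_obs(); print(o["eef_pos"],o["clock"],o["opening"])
for n in ["side","top"]:
    c=viewer.grab_frame(n)
    p=pix(c,o["eef_pos"]).astype(int); i=c["image"][p[1]-50:p[1]+70,p[0]-60:p[0]+60]; a.append(cv2.resize(i,(400,400),interpolation=3))
    print([(round(x["score"],2),np.array(x["at"])) for x in spotter.pinpoint(c,"scriber_tip")[:3]],[(round(x["score"],2),np.array(x["at"])) for x in spotter.pinpoint(c,"scriber")[:3]])
cv2.imwrite("pics/tilt.png",np.hstack(a))
E
```

```text
[ 0.5033 -0.2676  0.1431] 16.7 0.16388892475190586
[(0.33, array([ 0.5282,  0.0085, -0.0021])), (0.31, array([ 0.4502, -0.309 ,  0.0553]))] [(0.9, array([ 0.4484, -0.3088,  0.0543])), (0.76, array([ 0.551 , -0.2772, -0.0021])), (0.51, array([ 0.4583, -0.3058,  0.0024]))]
[] [(0.57, array([ 0.4555, -0.3107,  0.0587])), (0.41, array([0.505 , 0.1402, 0.0875]))]
```

View pics/tilt.png

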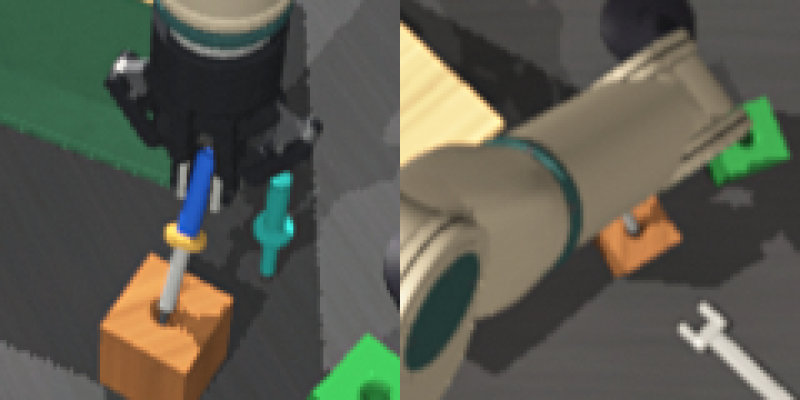

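Side crop shows the scriber leaning about 35° in the hole (barrel at (170,300), grip at (205,160)). Firm up the grip and lift out.

>>> send_rows:
  commands:
    - {"grip": 1, "x": 0, "y": 0, "z": -0.2, "roll": 0}
    - {"grip": 1, "x": 0, "y": 0, "z": -0.4, "roll": 0}
    - {"grip": 1, "x": 0, "y": 0, "z": -0.8, "roll": 0}
    - {"grip": 1, "x": 0, "y": 0, "z": -1, "roll": 0}
    - {"grip": 1, "x": 0, "y": 0, "z": -1, "roll": 0}
    - {"grip": 1, "x": 0, "y": 0, "z": -1, "roll": 0}
    - {"grip": 1, "x": 0, "y": 0, "z": -1, "roll": 0}
    - {"grip": 1, "x": 0, "y": 0, "z": -1, "roll": 0}
  grip_force: 60

```text
clock: 17.8
eef_pos: [0.5026, -0.2682, 0.3055]
tcp_rot: [[0.772, 0.636, 0.001], [0.636, -0.772, 0.0], [0.001, 0.0, -1.0]]
ft_force: [0.6, 0.4, -2.1]
opening: 0.145
gripper_force: 58.3
```

>>> send_rows:
  commands:
    - {"grip": 1, "x": 0, "y": 0, "z": -0.7, "roll": 0}
    - {"grip": 1, "x": 0, "y": 0, "z": 0, "roll": 0}
    - {"grip": 1, "x": 0, "y": 0, "z": 0, "roll": 0}

```text
clock: 18.1
eef_pos: [0.5027, -0.2681, 0.3211]
tcp_rot: [[0.772, 0.636, 0.0], [0.636, -0.772, 0.001], [0.001, -0.0, -1.0]]
ft_force: [1.1, -0.3, -1.2]
opening: 0.14
gripper_force: 58.4
```

```bash
cat >> h.py <<'E'
def scr(c):
    "line fit to scriber in hand: returns axis (up), and points in tool frame"
    o=get_obs(); R=np.asarray(o["tcp_rot"]); T=np.asarray(o["eef_pos"]); P=cloud(c)
    L=(P-T)@R  # tool coords
    h=cv2.cvtColor(c["image"],cv2.COLOR_BGR2HSV)
    box=(abs(L[...,1])<.016)&(L[...,2]>.018)&(L[...,2]<.1)&(L[...,0]>-.1)&(L[...,0]<.03)&(c["range_z"]>0)
    blue=box&(h[...,0]>100)&(h[...,0]<128)&(h[...,1]>120)
    out={"blue":L[blue],"all":L[box]}
    return o,R,T,out
E
python3 - <<'E'
from h import *
for n in ["side","top"]:
    c=viewer.grab_frame(n); o,R,T,d=scr(c); print(n,o["eef_pos"],o["ft_force"],o["gripper_force"])
    for k,Q in d.items():
        if len(Q)<8: print(k,len(Q)); continue
        ce=np.median(Q,0); u=np.linalg.svd(Q-Q.mean(0),full_matrices=False)[2][0]; u*=-np.sign(u[2])
        print(k,len(Q),ce,"axis",u,"tilt x deg",np.degrees(np.arctan2(u[0],-u[2])),"y",np.degrees(np.arctan2(u[1],-u[2])))
        print("   lowest",Q[Q[:,2]>np.quantile(Q[:,2],.97)].mean(0))
    for t in ["scriber_tip","scriber"]: print(t,[(round(x["score"],2),(np.array(x["at"])-T)@R) for x in spotter.pinpoint(c,t)[:3]])
E
```

```text
side [ 0.5024 -0.2679  0.3204] [ 0.2507  0.0266 -0.6165] 58.35979878902435
blue 40 [-0.0269  0.0035  0.0223] axis [-0.0667 -0.9689 -0.2381] tilt x deg -15.654912339137582 y -76.19313608326851
   lowest [-0.0283  0.0057  0.0275]
all 266 [-0.0378  0.0029  0.038 ] axis [ 0.5299  0.0156 -0.8479] tilt x deg 31.999781805654607 y 1.0517165370908057
   lowest [-0.0615  0.0023  0.0803]
scriber_tip []
scriber [(0.84, array([-0.065 , -0.0003,  0.0883])), (0.46, array([0.0301, 0.0379, 0.3195]))]
top [ 0.5023 -0.2681  0.32  ] [ 0.6241 -0.2193 -1.2296] 58.361812233924866
blue 0
all 1
scriber_tip [(0.39, array([-0.0547,  0.0011,  0.3196]))]
scriber []
```

```bash
cat >> h.py <<'E'
from scipy.optimize import least_squares
def sdf(s,r):
    d=np.full(len(s),1e9)
    for a,b,R in [(0,15,2.5),(15,60,5),(60,66,13),(66,120,7)]:
        qx=r-R; qz=abs(s-(a+b)/2)-(b-a)/2
        d=np.minimum(d,np.hypot(np.maximum(qx,0),np.maximum(qz,0))+np.minimum(np.maximum(qx,qz),0))
    return d
def fit(n="side"):
    c=viewer.grab_frame(n); o,R,T,d=scr(c); Q=d["all"]*1000
    Q=Q[(abs(Q[:,1])<14)&(Q[:,2]>27)&(Q[:,0]<-5)]
    def f(p):
        u=np.array([np.sin(p[3]),p[4],-np.cos(p[3])]);u/=np.linalg.norm(u)
        w=Q-p[:3]; s=w@u; r=np.linalg.norm(w-s[:,None]*u,axis=1); return sdf(s,r)
    best=min((least_squares(f,[-63+dx,0,86,np.radians(t),0],loss="soft_l1",f_scale=1.5) for t in (32,37) for dx in(-4,4)),key=lambda r:r.cost)
    p=best.x; tip=T+R@(p[:3]/1000)
    print(n,len(Q),"tip tool mm",p[:3],"tilt",np.degrees(p[3]),"side",np.degrees(p[4]),"resid",np.median(abs(f(p))),"tip world",tip)
    return p,tip,T
E
python3 -c "
from h import *
for i in range(3): fit()
c=viewer.grab_frame('side'); o=get_obs(); p=pix(c,o['eef_pos']).astype(int)
cv2.imwrite('pics/f.png',cv2.resize(c['image'][p[1]-30:p[1]+70,p[0]-60:p[0]+40],(600,600),interpolation=3))"
```

```text
side 186 tip tool mm [-63.6117   1.8971  84.4797] tilt 35.09081075404322 side -0.7965618066193909 resid 0.6583578642303425 tip world [ 0.4546 -0.3103  0.2359]
side 186 tip tool mm [-63.8467   1.6767  84.944 ] tilt 34.84932883592854 side -0.5232013347146722 resid 0.5638285008206347 tip world [ 0.4543 -0.3103  0.2356]
side 185 tip tool mm [-62.9245   1.2153  85.0062] tilt 34.08033850812352 side -0.11598423750521734 resid 0.6404301378209283 tip world [ 0.4548 -0.3094  0.2357]
```

View pics/f.png

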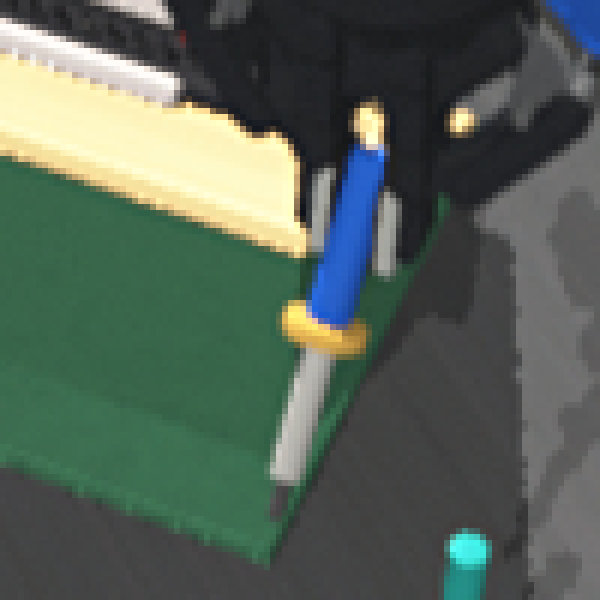

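The close-up shows the scriber leaning cleanly in the pads, tip at (277,505); the fit gives a 34.7° tilt. Fly to above the yellow dot.

>>> send_rows:
  commands:
    - {"grip": 1, "x": 0.5, "y": -0.4, "z": 0, "roll": 0}
    - {"grip": 1, "x": 0.9, "y": -0.74, "z": 0, "roll": 0}
    - {"grip": 1, "x": 0.9, "y": -0.74, "z": 0, "roll": 0}
    - {"grip": 1, "x": 0.9, "y": -0.74, "z": 0, "roll": 0}
    - {"grip": 1, "x": 0.9, "y": -0.74, "z": 0, "roll": 0}
    - {"grip": 1, "x": 0.9, "y": -0.74, "z": 0, "roll": 0}
    - {"grip": 1, "x": 0.9, "y": -0.74, "z": 0, "roll": 0}
    - {"grip": 1, "x": 0.9, "y": -0.74, "z": 0, "roll": 0}

```text
clock: 19.4
eef_pos: [0.5455, -0.0516, 0.3211]
tcp_rot: [[0.772, 0.636, 0.0], [0.636, -0.772, -0.0], [0.0, 0.0, -1.0]]
ft_force: [0.1, -0.6, -0.6]
opening: 0.139
gripper_force: 58.4
```

>>> send_rows:
  commands:
    - {"grip": 1, "x": 0.9, "y": -0.74, "z": 0, "roll": 0}
    - {"grip": 1, "x": 0.9, "y": -0.74, "z": 0, "roll": 0}
    - {"grip": 1, "x": 0.9, "y": -0.74, "z": 0, "roll": 0}
    - {"grip": 1, "x": 0.9, "y": -0.74, "z": 0, "roll": 0}
    - {"grip": 1, "x": 0.9, "y": -0.74, "z": 0, "roll": 0}
    - {"grip": 1, "x": 0.9, "y": -0.74, "z": 0, "roll": 0}
    - {"grip": 1, "x": 0.4, "y": -0.34, "z": 0, "roll": 0}
    - {"grip": 1, "x": 0, "y": 0, "z": 0, "roll": 0}

```text
clock: 20.2
eef_pos: [0.5813, 0.1337, 0.3205]
tcp_rot: [[0.769, 0.639, -0.001], [0.639, -0.769, 0.0], [-0.0, -0.001, -1.0]]
ft_force: [-0.6, -0.5, -0.1]
opening: 0.146
gripper_force: 58.4
```

```bash
python3 -c "
from h import *
o=get_obs();print(o['eef_pos'],o['tcp_rot'],o['clock'],o['joint_pos'])
fit()"
```

```text
[0.5813 0.1337 0.3205] [[ 0.7695  0.6387 -0.0006]
 [ 0.6387 -0.7695  0.0002]
 [-0.0004 -0.0006 -1.    ]] 20.2 [-0.6863  0.5646  0.682   1.6015 -0.3855  1.1145 -0.7861]
side 116 tip tool mm [-61.5445   0.258   84.1975] tilt 35.260829950290116 side -0.14450605496310948 resid 0.7833091239544858 tip world [0.5338 0.0918 0.2367]
```

>>> send_rows:
  commands:
    - {"grip": 1, "x": -0.04, "y": 0.02, "z": 0.5, "roll": 0}
    - {"grip": 1, "x": 0, "y": 0, "z": 0.8, "roll": 0}
    - {"grip": 1, "x": 0, "y": 0, "z": 0.8, "roll": 0}
    - {"grip": 1, "x": 0, "y": 0, "z": 0.8, "roll": 0}
    - {"grip": 1, "x": 0, "y": 0, "z": 0.8, "roll": 0}
    - {"grip": 1, "x": 0, "y": 0, "z": 0.8, "roll": 0}
    - {"grip": 1, "x": 0, "y": 0, "z": 0.4, "roll": 0}
    - {"grip": 1, "x": 0, "y": 0, "z": 0, "roll": 0}

```text
clock: 21.05
eef_pos: [0.5797, 0.129, 0.1971]
tcp_rot: [[0.773, 0.634, -0.003], [0.634, -0.773, -0.001], [-0.003, -0.001, -1.0]]
ft_force: [-0.4, 0.1, -0.6]
opening: 0.146
gripper_force: 58.4
```

```bash
python3 - <<'E'
from h import *
o=get_obs();T=o["eef_pos"];print(T,o["ft_force"])
c=viewer.grab_frame("side");P=cloud(c)
X=np.array([-.6307,-.5226,.5736]);Y=np.array([.638,-.77,0]);Z=np.array([.4417,.3659,.8192])
O=np.array([.5553,.044,.0917])+.015*X+.010*Y-.012*Z
L=(P-O)@np.c_[X,Y,Z]*1000
h=cv2.cvtColor(c["image"],cv2.COLOR_BGR2HSV)
# scriber points standing out of the face near start
m=(abs(L[...,0]+13)<14)&(abs(L[...,1]+60)<16)&(L[...,2]>45)&(L[...,2]<95)
Q=L[m];print("scriber",len(Q),Q.mean(0))
for lo in range(45,95,10):
    q=Q[(Q[:,2]>=lo)&(Q[:,2]<lo+10)]; print(lo,len(q),q.mean(0) if len(q) else "")
# casting surface, bar edge
m=(L[...,0]>5)&(L[...,0]<40)&(abs(L[...,1])<75)&(abs(L[...,2]-12)<6);print("surf z",np.median(L[m][:,2]),m.sum())
m=(abs(L[...,0]+30)<25)&(abs(L[...,1]-10)<40)&(abs(L[...,2]-24)<4);q=L[m];print("bar",len(q),np.quantile(q[:,0],[.02,.98]),np.median(q[:,2]))
p=pix(c,O+.012*Z-.015*X-.03*Y).astype(int); cv2.imwrite("pics/y.png",cv2.resize(c["image"][p[1]-60:p[1]+40,p[0]-50:p[0]+50],(600,600),interpolation=3))
print(pix(c,O+(-.015)*X-.06*Y+.012*Z)-p+[50,60])
E
```

```text
[0.5797 0.129  0.1971] [-0.4368  0.1458 -0.601 ]
scriber 73 [ -6.9744 -56.8825  71.5935]
45 11 [ -7.9546 -57.8982  50.8492]
55 14 [ -8.1084 -57.3521  59.3743]
65 16 [ -6.8672 -57.0691  69.5199]
75 16 [ -6.2978 -57.1665  80.18  ]
85 16 [ -6.0921 -55.303   90.034 ]
surf z 13.92767972933554 204
bar 121 [-38.79   -14.4104] 25.012651242470497
[40.3988 57.4958]
```

View pics/y.png

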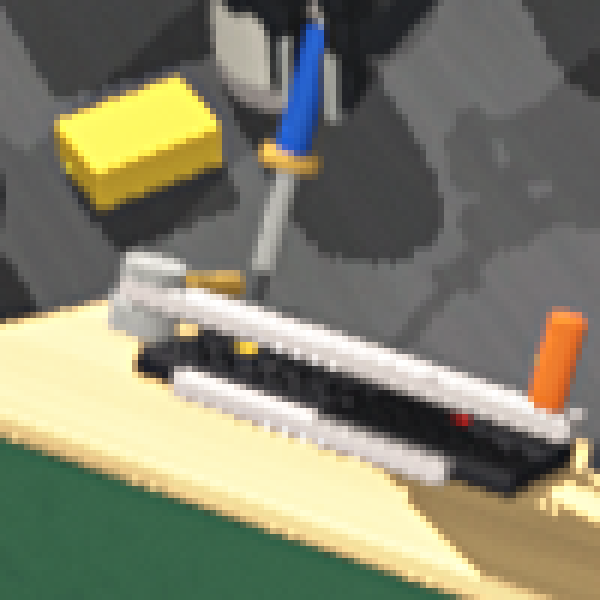

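The crop shows the yellow dot at (245,347), where predicted, with the tip hovering above at (260,295) and the bar alongside. Approach along the normal.

>>> send_rows:
  commands:
    - {"grip": 1, "x": -0.15, "y": 0, "z": 0.2, "roll": 0}
    - {"grip": 1, "x": -0.15, "y": 0, "z": 0.2, "roll": 0}
    - {"grip": 1, "x": -0.11, "y": 0, "z": 0.19, "roll": 0}
    - {"grip": 1, "x": 0, "y": 0, "z": 0, "roll": 0}
    - {"grip": 1, "x": 0, "y": 0, "z": 0, "roll": 0}

```text
clock: 21.6
eef_pos: [0.5729, 0.1241, 0.1839]
tcp_rot: [[0.772, 0.636, 0.0], [0.636, -0.772, 0.0], [0.0, -0.0, -1.0]]
ft_force: [0.5, 0.2, -0.7]
opening: 0.149
gripper_force: 58.4
```

>>> send_rows:
  commands:
    - {"grip": 1, "x": -0.05, "y": 0, "z": 0.07, "roll": 0}
    - {"grip": 1, "x": -0.05, "y": 0, "z": 0.07, "roll": 0}
    - {"grip": 1, "x": -0.05, "y": 0, "z": 0.07, "roll": 0}
    - {"grip": 1, "x": 0, "y": 0, "z": 0, "roll": 0}
    - {"grip": 1, "x": 0, "y": 0, "z": 0, "roll": 0}

```text
clock: 22.1
eef_pos: [0.5702, 0.1218, 0.1786]
tcp_rot: [[0.772, 0.636, 0.0], [0.636, -0.772, 0.0], [0.0, 0.0, -1.0]]
ft_force: [1.2, -0.3, 0.3]
opening: 0.147
gripper_force: 58.4
```

```bash
cat > m.py <<'E'
from h import *
X=np.array([-.6307,-.5226,.5736]);Y=np.array([.638,-.77,0]);Z=np.array([.4417,.3659,.8192])
O=np.array([.5553,.044,.0917])+.015*X+.010*Y-.012*Z
B=np.c_[X,Y,Z];F=[]
for i in range(8):
    c=viewer.grab_frame("side");o=get_obs();F.append(o["ft_force"])
T=np.array(o["eef_pos"]);R=np.array(o["tcp_rot"])
print(o["clock"],T,"F casting",np.mean(F,0)@B,np.std(F,0), "tip free est",((T+R@[-.0627,.001,.0846]-O)@B)*1000)
L=(cloud(c)-O)@B*1000; t=((T+R@[-.0627,.001,.0846]-O)@B)*1000
Q=L[(abs(L[...,0]-t[0])<16)&(abs(L[...,1]-t[1])<18)&(L[...,2]>30)&(L[...,2]<105)]
def f(p):
    u=np.array([p[2],p[3],1]);u/=np.linalg.norm(u);w=Q-[p[0],p[1],p[4]];s=w@u
    return sdf(s,np.linalg.norm(w-s[:,None]*u,axis=1))
r=least_squares(f,[t[0],t[1],0,0,t[2]],loss="soft_l1",f_scale=1.5)
print(len(Q),"scriber origin in casting",r.x[[0,1,4]],"tilt err deg",np.degrees(r.x[2:4]),np.median(abs(r.fun)))
E
python3 m.py
```

```text
22.5 [0.5701 0.1218 0.1786] F casting [-0.0816  0.1412  0.2237] [0.3726 0.4796 0.3748] tip free est [-12.3241 -59.6246  12.9146]
170 scriber origin in casting [-11.6308 -60.0916  12.2103] tilt err deg [0.2937 1.2804] 1.0253725033698455
```

>>> send_rows:
  commands:
    - {"grip": 1, "x": -0.03, "y": 0, "z": 0.045, "roll": 0}
    - {"grip": 1, "x": -0.03, "y": 0, "z": 0.045, "roll": 0}
    - {"grip": 1, "x": -0.03, "y": 0, "z": 0.04, "roll": 0}
    - {"grip": 1, "x": 0, "y": 0, "z": 0, "roll": 0}

```text
clock: 22.9
eef_pos: [0.5684, 0.1202, 0.1753]
tcp_rot: [[0.772, 0.636, 0.0], [0.636, -0.772, 0.0], [0.0, 0.0, -1.0]]
ft_force: [-0.5, 0.9, 1.0]
opening: 0.145
gripper_force: 58.4
```

```bash
python3 m.py
```

```text
23.3 [0.5684 0.1203 0.1753] F casting [-0.654  -0.1209  1.1382] [0.7247 0.5793 0.7537] tip free est [-12.3364 -59.5926   8.9461]
182 scriber origin in casting [ -9.5423 -58.9335   8.8167] tilt err deg [-1.6016  0.2985] 1.2639504841097637
```

>>> send_rows:
  commands:
    - {"grip": 1, "x": -0.01, "y": 0.08, "z": 0.02, "roll": 0}
    - {"grip": 1, "x": 0, "y": 0.12, "z": 0, "roll": 0}
    - {"grip": 1, "x": 0, "y": 0.12, "z": 0, "roll": 0}
    - {"grip": 1, "x": 0, "y": 0.12, "z": 0, "roll": 0}
    - {"grip": 1, "x": 0, "y": 0.12, "z": 0, "roll": 0}
    - {"grip": 1, "x": 0, "y": 0.12, "z": 0, "roll": 0}
    - {"grip": 1, "x": 0, "y": 0.12, "z": 0, "roll": 0}
    - {"grip": 1, "x": 0, "y": 0.12, "z": 0, "roll": 0}

```text
clock: 24.1
eef_pos: [0.5829, 0.1022, 0.1748]
tcp_rot: [[0.772, 0.636, -0.0], [0.636, -0.772, 0.0], [-0.0, -0.0, -1.0]]
ft_force: [-0.4, 0.9, 0.6]
opening: 0.15
gripper_force: 58.5
```

>>> send_rows:
  commands:
    - {"grip": 1, "x": 0, "y": 0.12, "z": 0, "roll": 0}
    - {"grip": 1, "x": 0, "y": 0.12, "z": 0, "roll": 0}
    - {"grip": 1, "x": 0, "y": 0.12, "z": 0, "roll": 0}
    - {"grip": 1, "x": 0, "y": 0.12, "z": 0, "roll": 0}
    - {"grip": 1, "x": 0, "y": 0.12, "z": 0, "roll": 0}
    - {"grip": 1, "x": 0, "y": 0.12, "z": 0, "roll": 0}
    - {"grip": 1, "x": 0, "y": 0.12, "z": 0, "roll": 0}
    - {"grip": 1, "x": 0, "y": 0.12, "z": 0, "roll": 0}

```text
clock: 24.9
eef_pos: [0.5981, 0.0837, 0.1748]
tcp_rot: [[0.772, 0.636, -0.0], [0.636, -0.772, 0.0], [0.0, -0.0, -1.0]]
ft_force: [-0.0, 2.4, 0.3]
opening: 0.145
gripper_force: 58.5
```

```bash
python3 m.py
```

```text
25.3 [0.5985 0.0834 0.175 ] F casting [-0.4993  0.685   1.505 ] [0.6041 0.8453 0.5178] tip free est [-12.2311 -11.8544   8.4396]
192 scriber origin in casting [-10.7802 -11.6052   8.2773] tilt err deg [-0.3535  0.549 ] 1.1788757310992055
```

>>> send_rows:
  commands:
    - {"grip": 1, "x": 0, "y": 0.12, "z": 0, "roll": 0}
    - {"grip": 1, "x": 0, "y": 0.12, "z": 0, "roll": 0}
    - {"grip": 1, "x": 0, "y": 0.12, "z": 0, "roll": 0}
    - {"grip": 1, "x": 0, "y": 0.12, "z": 0, "roll": 0}
    - {"grip": 1, "x": 0, "y": 0.12, "z": 0, "roll": 0}
    - {"grip": 1, "x": 0, "y": 0.12, "z": 0, "roll": 0}
    - {"grip": 1, "x": 0, "y": 0.12, "z": 0, "roll": 0}
    - {"grip": 1, "x": 0, "y": 0.12, "z": 0, "roll": 0}

```text
clock: 26.1
eef_pos: [0.6134, 0.0651, 0.1748]
tcp_rot: [[0.772, 0.636, -0.0], [0.636, -0.772, 0.0], [0.0, -0.0, -1.0]]
ft_force: [-0.7, 1.6, 0.3]
opening: 0.147
gripper_force: 58.5
```

>>> send_rows:
  commands:
    - {"grip": 1, "x": 0, "y": 0.12, "z": 0, "roll": 0}
    - {"grip": 1, "x": 0, "y": 0.12, "z": 0, "roll": 0}
    - {"grip": 1, "x": 0, "y": 0.12, "z": 0, "roll": 0}
    - {"grip": 1, "x": 0, "y": 0.12, "z": 0, "roll": 0}
    - {"grip": 1, "x": 0, "y": 0.12, "z": 0, "roll": 0}
    - {"grip": 1, "x": 0, "y": 0.12, "z": 0, "roll": 0}
    - {"grip": 1, "x": 0, "y": 0.12, "z": 0, "roll": 0}
    - {"grip": 1, "x": 0, "y": 0.12, "z": 0, "roll": 0}

```text
clock: 26.9
eef_pos: [0.6287, 0.0466, 0.1748]
tcp_rot: [[0.772, 0.636, -0.0], [0.636, -0.772, 0.0], [-0.0, -0.0, -1.0]]
ft_force: [0.2, 2.1, 1.5]
opening: 0.146
gripper_force: 58.5
```

>>> send_rows:
  commands:
    - {"grip": 1, "x": 0, "y": 0.1, "z": 0, "roll": 0}
    - {"grip": 1, "x": 0, "y": 0, "z": 0, "roll": 0}
    - {"grip": 1, "x": 0, "y": 0, "z": 0, "roll": 0}

```text
clock: 27.2
eef_pos: [0.6307, 0.0441, 0.175]
tcp_rot: [[0.772, 0.636, 0.001], [0.636, -0.772, -0.001], [0.0, 0.002, -1.0]]
ft_force: [1.1, 0.4, 0.4]
opening: 0.146
gripper_force: 58.5
```

```bash
python3 m.py
```

```text
27.6 [0.6303 0.0446 0.1749] F casting [-0.5945  1.1576  1.192 ] [0.34   0.4228 0.4412] tip free est [-12.1005  38.2462   8.2664]
194 scriber origin in casting [-10.3715  39.4683   7.6581] tilt err deg [-0.5266 -0.3014] 1.43109838854095
```

>>> send_rows:
  commands:
    - {"grip": 1, "x": 0.05, "y": 0, "z": -0.07, "roll": 0}
    - {"grip": 1, "x": 0.05, "y": 0, "z": -0.07, "roll": 0}
    - {"grip": 1, "x": 0.07, "y": 0, "z": -0.1, "roll": 0}
    - {"grip": 1, "x": 0.15, "y": 0, "z": -0.25, "roll": 0}
    - {"grip": 1, "x": 0.23, "y": 0, "z": -0.5, "roll": 0}
    - {"grip": 1, "x": 0, "y": 0, "z": -0.8, "roll": 0}
    - {"grip": 1, "x": 0, "y": 0, "z": -1, "roll": 0}
    - {"grip": 1, "x": 0, "y": 0, "z": -1, "roll": 0}

```text
clock: 28.4
eef_pos: [0.6402, 0.0539, 0.2703]
tcp_rot: [[0.772, 0.636, -0.002], [0.636, -0.772, 0.0], [-0.001, -0.001, -1.0]]
ft_force: [0.3, 0.0, -0.5]
opening: 0.143
gripper_force: 58.5
```

>>> send_rows:
  commands:
    - {"grip": 1, "x": 0, "y": 0, "z": -1, "roll": 0}
    - {"grip": 1, "x": 0, "y": 0, "z": -1, "roll": 0}
    - {"grip": 1, "x": -0.4, "y": 0.2, "z": 0, "roll": 0}
    - {"grip": 1, "x": -0.9, "y": 0.46, "z": 0, "roll": 0}
    - {"grip": 1, "x": -0.9, "y": 0.46, "z": 0, "roll": 0}
    - {"grip": 1, "x": -0.9, "y": 0.46, "z": 0, "roll": 0}
    - {"grip": 1, "x": -0.9, "y": 0.46, "z": 0, "roll": 0}
    - {"grip": 1, "x": -0.9, "y": 0.46, "z": 0, "roll": 0}

```text
clock: 29.2
eef_pos: [0.5844, -0.0736, 0.3187]
tcp_rot: [[0.772, 0.635, -0.002], [0.635, -0.772, 0.0], [-0.002, -0.002, -1.0]]
ft_force: [-0.2, -1.1, -0.5]
opening: 0.143
gripper_force: 58.5
```

>>> send_rows:
  commands:
    - {"grip": 1, "x": -0.9, "y": 0.46, "z": 0, "roll": 0}
    - {"grip": 1, "x": -0.9, "y": 0.46, "z": 0, "roll": 0}
    - {"grip": 1, "x": -0.9, "y": 0.46, "z": 0, "roll": 0}
    - {"grip": 1, "x": -0.9, "y": 0.46, "z": 0, "roll": 0}
    - {"grip": 1, "x": -0.9, "y": 0.46, "z": 0, "roll": 0}
    - {"grip": 1, "x": -0.9, "y": 0.46, "z": 0, "roll": 0}
    - {"grip": 1, "x": -0.9, "y": 0.46, "z": 0, "roll": 0}
    - {"grip": 1, "x": 0, "y": 0, "z": 0, "roll": 0}

```text
clock: 30.0
eef_pos: [0.5121, -0.239, 0.3193]
tcp_rot: [[0.776, 0.63, -0.003], [0.63, -0.776, -0.002], [-0.003, -0.0, -1.0]]
ft_force: [-0.8, 0.1, -0.5]
opening: 0.145
gripper_force: 58.5
```

```bash
python3 - <<'E'
from h import *
o=get_obs();print(o['eef_pos'],o['tcp_rot'],o['clock'])
fit();fit()
for n in ["side","top"]:
    c=viewer.grab_frame(n);P=cloud(c)
    m=blob(c,P,(5,80,60),(20,220,255),[(.4,.52),(-.36,-.25),(.062,.08)])
    Q=P[m].astype(np.float32)[:,:2]*1000
    if len(Q)>30: print(n,len(Q),cv2.minAreaRect(Q))
    print([(round(x["score"],2),np.array(x["at"])) for x in spotter.pinpoint(c,"stand")[:3]])
    # hole: points below the top inside block
    h=(abs(P[...,0]-.459)<.014)&(abs(P[...,1]+.307)<.014)&(P[...,2]<.06)&(P[...,2]>0.0)
    if h.sum(): print("hole px",h.sum(),P[h].mean(0))
E
```

```text
[ 0.5121 -0.239   0.3193] [[ 0.7764  0.6303 -0.0025]
 [ 0.6303 -0.7764 -0.002 ]
 [-0.0032 -0.     -1.    ]] 30.0
side 169 tip tool mm [-65.9812   2.3864  84.3226] tilt 34.77480874420827 side -0.04966366409219603 resid 0.5815928595845721 tip world [ 0.4638 -0.2802  0.2349]
side 173 tip tool mm [-65.2999   2.7023  84.8209] tilt 34.39178157004517 side -0.8276356485353487 resid 0.5822481834186668 tip world [ 0.4657 -0.2783  0.2342]
side 816 ((460.7345886230469, -307.3739013671875), (63.58854675292969, 61.06327438354492), 32.16495895385742)
[(0.97, array([ 0.4556, -0.3069,  0.0022])), (0.83, array([ 0.5479, -0.4141, -0.0007]))]
hole px 30 [ 0.4643 -0.3013  0.0509]
top 333 ((461.1095275878906, -307.7858581542969), (59.61300277709961, 63.23314666748047), 32.37815475463867)
[(0.83, array([ 0.4608, -0.3032, -0.0041])), (0.72, array([ 0.5417, -0.4123,  0.    ])), (0.67, array([0.5647, 0.3146, 0.0033]))]
hole px 18 [ 0.4639 -0.314   0.0292]
```

>>> send_rows:
  commands:
    - {"grip": 1, "x": -0.5, "y": 0.36, "z": 0, "roll": 0}
    - {"grip": 1, "x": -0.48, "y": 0.35, "z": 0.4, "roll": 0}
    - {"grip": 1, "x": 0, "y": 0, "z": 0.8, "roll": 0}
    - {"grip": 1, "x": 0, "y": 0, "z": 1, "roll": 0}
    - {"grip": 1, "x": 0, "y": 0, "z": 1, "roll": 0}
    - {"grip": 1, "x": 0, "y": 0, "z": 1, "roll": 0}
    - {"grip": 1, "x": 0, "y": 0, "z": 1, "roll": 0}
    - {"grip": 1, "x": 0, "y": 0, "z": 0.7, "roll": 0}

```text
clock: 31.1
eef_pos: [0.5071, -0.2645, 0.1704]
tcp_rot: [[0.772, 0.636, -0.002], [0.636, -0.772, 0.0], [-0.001, -0.001, -1.0]]
ft_force: [0.6, 0.7, -0.6]
opening: 0.146
gripper_force: 58.5
```

>>> send_rows:
  commands:
    - {"grip": 1, "x": 0, "y": 0, "z": 0, "roll": 0}
    - {"grip": 1, "x": 0, "y": 0, "z": 0, "roll": 0}

```text
clock: 31.3
eef_pos: [0.5078, -0.2649, 0.1723]
tcp_rot: [[0.772, 0.635, -0.0], [0.635, -0.772, -0.001], [-0.001, 0.0, -1.0]]
ft_force: [-0.4, -0.5, -1.2]
opening: 0.144
gripper_force: 58.5
```

```bash
python3 - <<'E'
from h import *
o=get_obs();print(o['eef_pos'],o['clock'])
import h
s0=h.scr
def s(c):
    o,R,T,d=s0(c); Q=d["all"]; d["all"]=Q[(T+Q@R.T)[:,2]>.078]; return o,R,T,d
h.scr=s
fit();fit()
c=viewer.grab_frame("side"); p=pix(c,[.459,-.307,.09]).astype(int)
i=cv2.resize(c["image"][p[1]-50:p[1]+50,p[0]-50:p[0]+50],(600,600),interpolation=3)
q=((pix(c,[.459,-.307,.07])-p+50)*6).astype(int); cv2.circle(i,tuple(map(int,q)),3,(0,0,255),-1)
cv2.imwrite("pics/ins.png",i); print(q)
E
```

```text
[ 0.5078 -0.2649  0.1723] 31.3
side 146 tip tool mm [-64.1729   0.8346  85.3113] tilt 35.07039427778306 side 0.737504060084261 resid 0.735870702365673 tip world [ 0.4593 -0.3065  0.0876]
side 152 tip tool mm [-63.7604   1.8799  85.02  ] tilt 35.097956380550315 side -0.752500828528407 resid 0.6125355461160273 tip world [ 0.4605 -0.307   0.0881]
[300 330]
```

View pics/ins.png

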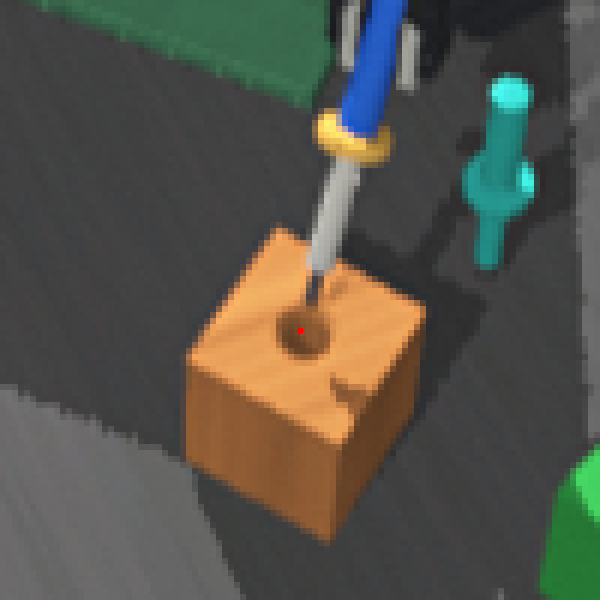

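The crop shows the hole at (303,332), tip poised over it at (313,300). Insert the tip a little, then straighten the scriber against the hole wall with a light grip.

>>> send_rows:
  commands:
    - {"grip": 1, "x": -0.18, "y": 0, "z": 0.2, "roll": 0}
    - {"grip": 1, "x": 0, "y": 0, "z": 0.3, "roll": 0}
    - {"grip": 1, "x": 0, "y": 0, "z": 0.3, "roll": 0}
    - {"grip": 1, "x": 0, "y": 0, "z": 0.2, "roll": 0}
    - {"grip": 1, "x": 0, "y": 0, "z": 0, "roll": 0}
    - {"grip": 1, "x": 0, "y": 0, "z": 0, "roll": 0}
  grip_force: 20

```text
clock: 32.05
eef_pos: [0.5043, -0.2669, 0.1468]
tcp_rot: [[0.772, 0.636, -0.001], [0.636, -0.772, 0.0], [-0.0, -0.0, -1.0]]
ft_force: [0.3, -0.1, -1.5]
opening: 0.148
gripper_force: 58.5
```

>>> send_rows:
  commands:
    - {"grip": 1, "x": -0.24, "y": 0, "z": -0.09, "roll": 0}
    - {"grip": 1, "x": -0.24, "y": 0, "z": -0.09, "roll": 0}
    - {"grip": 1, "x": -0.25, "y": 0, "z": -0.08, "roll": 0}
    - {"grip": 1, "x": -0.26, "y": 0, "z": -0.07, "roll": 0}
    - {"grip": 1, "x": 0, "y": 0, "z": 0, "roll": 0}

```text
clock: 32.55
eef_pos: [0.4853, -0.283, 0.156]
tcp_rot: [[0.773, 0.635, 0.002], [0.635, -0.773, 0.0], [0.001, 0.001, -1.0]]
ft_force: [4.2, 2.5, -0.7]
opening: 0.147
gripper_force: 60.1
```

>>> send_rows:
  commands:
    - {"grip": 1, "x": -0.27, "y": 0, "z": -0.05, "roll": 0}
    - {"grip": 1, "x": -0.27, "y": 0, "z": -0.06, "roll": 0}
    - {"grip": 1, "x": -0.24, "y": 0, "z": -0.03, "roll": 0}
    - {"grip": 1, "x": -0.24, "y": 0, "z": -0.02, "roll": 0}
    - {"grip": 1, "x": 0, "y": 0, "z": 0, "roll": 0}

```text
clock: 33.05
eef_pos: [0.4659, -0.2994, 0.1601]
tcp_rot: [[0.772, 0.635, 0.002], [0.635, -0.772, -0.001], [0.001, 0.002, -1.0]]
ft_force: [3.6, 2.7, 3.0]
opening: 0.147
gripper_force: 61.2
```

```bash
cat > v.py <<'E'
from h import *
o=get_obs();T=np.array(o["eef_pos"]);R=np.array(o["tcp_rot"]);print(T,o["ft_force"],o["clock"])
c=viewer.grab_frame("side");P=cloud(c);L=(P-T)@R*1000
Q=L[(abs(L[...,1])<15)&(abs(L[...,0])<55)&(P[...,2]>.079)&(L[...,2]>27)&(L[...,2]<95)]
def f(p):
    u=np.array([np.sin(p[3]),p[4],-np.cos(p[3])]);u/=np.linalg.norm(u);w=Q-p[:3];s=w@u
    return sdf(s,np.linalg.norm(w-s[:,None]*u,axis=1))
r=min((least_squares(f,[-8-98*np.sin(a),0,6+98*np.cos(a),a,0],loss="soft_l1",f_scale=1.5) for a in (0,.15,.3)),key=lambda r:r.cost)
print(len(Q),"tip tool",r.x[:3],"tilt",np.degrees(r.x[3:]),np.median(abs(r.fun)),"tip world",T+R@r.x[:3]/1000)
E
python3 v.py
```

```text
[ 0.4659 -0.2994  0.1601] [3.6348 2.7123 3.0432] 33.05
145 tip tool [-18.156    0.9508 103.6561] tilt [ 8.6508 -0.0457] 0.66870613582969 tip world [ 0.4527 -0.3117  0.0565]
```

>>> send_rows:
  commands:
    - {"grip": 1, "x": -0.2, "y": 0, "z": -0.03, "roll": 0}
    - {"grip": 1, "x": -0.2, "y": 0, "z": -0.02, "roll": 0}
    - {"grip": 1, "x": -0.2, "y": 0, "z": 0, "roll": 0}
    - {"grip": 1, "x": 0, "y": 0, "z": 0, "roll": 0}

```text
clock: 33.5
eef_pos: [0.4554, -0.3082, 0.1615]
tcp_rot: [[0.772, 0.636, 0.003], [0.636, -0.772, 0.0], [0.002, 0.002, -1.0]]
ft_force: [4.5, 4.1, 6.2]
opening: 0.147
gripper_force: 61.6
```

```bash
python3 v.py
```

```text
[ 0.4554 -0.3082  0.1615] [4.4503 4.1248 6.2121] 33.5
117 tip tool [ -2.122    0.2759 105.2406] tilt [-0.3213  0.2776] 0.6910160945821247 tip world [ 0.4542 -0.3097  0.0562]
```

>>> send_rows:
  commands:
    - {"grip": 1, "x": 0.11, "y": 0.02, "z": 0, "roll": 0}
    - {"grip": 1, "x": 0.11, "y": 0.02, "z": 0, "roll": 0}
    - {"grip": 1, "x": 0, "y": 0, "z": 0, "roll": 0}
    - {"grip": 1, "x": 0, "y": 0, "z": 0.2, "roll": 0}
    - {"grip": 1, "x": 0, "y": 0, "z": 0.2, "roll": 0}
    - {"grip": 1, "x": 0, "y": 0, "z": 0, "roll": 0}

```text
clock: 34.15
eef_pos: [0.4601, -0.3071, 0.1536]
tcp_rot: [[0.772, 0.635, 0.005], [0.635, -0.772, -0.002], [0.002, 0.005, -1.0]]
ft_force: [4.3, 1.1, -3.5]
opening: 0.149
gripper_force: 60.5
```

```bash
python3 v.py
```

```text
[ 0.4601 -0.3071  0.1536] [ 4.3052  1.1346 -3.4926] 34.15
110 tip tool [ -5.2702   1.0376 103.6243] tilt [ 1.6995 -0.2672] 0.5536632828849393 tip world [ 0.4572 -0.3115  0.05  ]
```

>>> send_rows:
  commands:
    - {"grip": 1, "x": 0.08, "y": -0.04, "z": 0, "roll": 0}
    - {"grip": 1, "x": 0.06, "y": -0.04, "z": 0, "roll": 0}
    - {"grip": 1, "x": 0, "y": 0, "z": 0, "roll": 0}
  grip_force: 30

```text
clock: 34.5
eef_pos: [0.4601, -0.3026, 0.1501]
tcp_rot: [[0.772, 0.636, -0.001], [0.636, -0.772, -0.002], [-0.002, 0.001, -1.0]]
ft_force: [2.6, -0.4, 0.0]
opening: 0.147
gripper_force: 61.0
```

>>> send_rows:
  commands:
    - {"grip": 1, "x": 0, "y": 0, "z": 0.2, "roll": 0}
    - {"grip": 1, "x": 0, "y": 0, "z": 0.2, "roll": 0}
    - {"grip": 1, "x": 0, "y": 0, "z": 0, "roll": 0}

```text
clock: 34.8
eef_pos: [0.4601, -0.3022, 0.1395]
tcp_rot: [[0.772, 0.635, -0.001], [0.635, -0.772, -0.001], [-0.001, -0.0, -1.0]]
ft_force: [3.9, -2.1, -3.4]
opening: 0.146
gripper_force: 60.6
```

```bash
python3 v.py
```

```text
[ 0.4601 -0.3022  0.1395] [ 3.8693 -2.1472 -3.4291] 34.8
93 tip tool [ -7.5518   2.8517 103.8957] tilt [ 3.2619 -1.6223] 0.5427111251959378 tip world [ 0.456  -0.3093  0.0356]
```

>>> send_rows:
  commands:
    - {"grip": 1, "x": 0.03, "y": 0.06, "z": 0.2, "roll": 0}
    - {"grip": 1, "x": 0, "y": 0, "z": 0.2, "roll": 0}
    - {"grip": 1, "x": 0, "y": 0, "z": 0.2, "roll": 0}
    - {"grip": 1, "x": 0, "y": 0, "z": 0.2, "roll": 0}
    - {"grip": 1, "x": 0, "y": 0, "z": 0, "roll": 0}

```text
clock: 35.35
eef_pos: [0.4611, -0.302, 0.1196]
tcp_rot: [[0.772, 0.636, -0.002], [0.636, -0.772, 0.001], [-0.001, -0.002, -1.0]]
ft_force: [-0.7, -0.1, -0.1]
opening: 0.146
gripper_force: 60.8
```

```bash
python3 v.py
```

```text
[ 0.4611 -0.302   0.1196] [-0.7376 -0.1001 -0.1219] 35.35
68 tip tool [-12.8894  -0.5195 103.8377] tilt [7.5881 1.0197] 0.9979118089859487 tip world [ 0.4506 -0.3097  0.0158]
```

>>> send_rows:
  commands:
    - {"grip": 1, "x": 0, "y": 0, "z": 0.08, "roll": 0}
    - {"grip": 1, "x": 0, "y": 0, "z": 0.08, "roll": 0}
    - {"grip": 1, "x": 0, "y": 0, "z": 0, "roll": 0}
    - {"grip": 0.6, "x": 0, "y": 0, "z": 0, "roll": 0}
    - {"grip": 0.4, "x": 0, "y": 0, "z": 0, "roll": 0}
    - {"grip": 0.1, "x": 0, "y": 0, "z": 0, "roll": 0}
    - {"grip": -0.2, "x": 0, "y": 0, "z": 0, "roll": 0}
    - {"grip": -0.2, "x": 0, "y": 0, "z": 0, "roll": 0}

```text
clock: 36.2
eef_pos: [0.4619, -0.3026, 0.1166]
tcp_rot: [[0.772, 0.636, 0.0], [0.636, -0.772, -0.0], [0.0, 0.0, -1.0]]
ft_force: [-0.4, -0.3, -0.3]
opening: 0.603
gripper_force: 0.0
```

>>> send_rows:
  commands:
    - {"grip": -0.2, "x": 0, "y": 0, "z": -0.3, "roll": 0}
    - {"grip": -0.2, "x": 0, "y": 0, "z": -0.6, "roll": 0}
    - {"grip": -0.2, "x": 0, "y": 0, "z": -1, "roll": 0}
    - {"grip": -0.2, "x": 0, "y": 0, "z": -1, "roll": 0}
    - {"grip": -0.2, "x": 0, "y": 0, "z": -1, "roll": 0}
    - {"grip": -0.2, "x": 0, "y": 0, "z": -1, "roll": 0}
    - {"grip": -0.2, "x": 0, "y": 0, "z": -0.5, "roll": 0}
    - {"grip": -0.2, "x": 0, "y": 0, "z": 0, "roll": 0}

```text
clock: 37.0
eef_pos: [0.4626, -0.3032, 0.2533]
tcp_rot: [[0.772, 0.636, 0.003], [0.636, -0.772, -0.002], [0.001, 0.003, -1.0]]
ft_force: [-0.3, -0.3, -0.3]
opening: 0.603
gripper_force: 0.0
```

```bash
python3 - <<'E'
from h import *
o=get_obs();print(o["eef_pos"],o["clock"],o["opening"])
c=viewer.grab_frame("side");P=cloud(c)*1000
Q=P[(abs(P[...,0]-459)<22)&(abs(P[...,1]+307)<22)&(P[...,2]>74)&(P[...,2]<140)]
def f(p):
    u=np.array([p[3],p[4],1]);u/=np.linalg.norm(u);w=Q-p[:3];s=w@u
    return sdf(s,np.linalg.norm(w-s[:,None]*u,axis=1))
r=least_squares(f,[459,-307,10,0,0],loss="soft_l1",f_scale=1.5)
print(len(Q),r.x[:3],np.degrees(r.x[3:]),np.median(abs(r.fun)))
for t in ["stand","scriber","kettle","kettle_lid","lacquer_tin","wax_block","bar_knob"]: print(t,[(round(x["score"],2),np.array(x["at"])) for x in spotter.pinpoint(c,t)[:2]])
cv2.imwrite("pics/end.png",cv2.resize(c["image"][140:400,170:430],(600,600),interpolation=3))
E
```

```text
[ 0.4626 -0.3032  0.2533] 37.0 0.6025943630213063
220 [ 459.0824 -307.244    12.0427] [-0.0815  0.5945] 0.7313163252326498
stand [(0.96, array([ 0.4527, -0.3082, -0.0005])), (0.96, array([ 0.5469, -0.4119,  0.0019]))]
scriber [(0.78, array([ 0.4559, -0.3052,  0.0088])), (0.65, array([ 0.5546, -0.2812,  0.0011]))]
kettle [(0.62, array([0.4274, 0.2968, 0.0032])), (0.2, array([ 0.4574, -0.3058,  0.0014]))]
kettle_lid [(0.85, array([ 0.6698, -0.3269, -0.0018]))]
lacquer_tin [(0.69, array([ 0.6645,  0.3512, -0.0019])), (0.58, array([ 0.5624,  0.3146, -0.0007]))]
wax_block [(0.77, array([ 0.5603,  0.3148, -0.0038])), (0.36, array([0.5283, 0.0851, 0.0904]))]
bar_knob []
```

View pics/end.png

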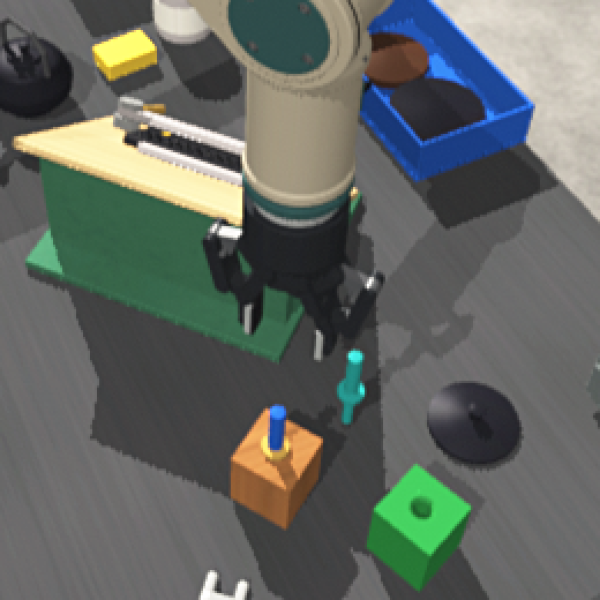

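The final picture shows the scriber upright in the wooden stand at (277,430), flange seated, the bar across the casting, and the bystanders in place. The gripper is clear of everything, so I'll hand in.

```bash
python3 -c "
from cell import order
print(order.sign_off())"
```

```text
the job is handed in; nothing more can be done
None
```

I handed the job in at about 37 s of the 72 s allowed: the bar is swung home, the line drawn from the yellow to the red dot, and the scriber hung upright in its wooden stand. The bystanders looked undisturbed, and the hand-in returned no verdict.

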